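Clamp a tissue cassette in the marking fixture

ROBOT

A 7-joint arm with a two-finger parallel gripper is mounted at the origin on the work surface. World frame = base frame: x ahead of the robot, y to its left, z up, the work surface at z = 0. Lengths are in m, angles in rad, forces in N, time in s.
With the tool pointing down it reaches from about 0.425 to 0.8 m from the base axis. Payload 8.3 kg.
Tool frame: the origin (TCP) lies at the very end of the fingers, on their centre line; the grasp point (between the pads) lies 19 mm behind it (bot.pinch_z is the distance from the TCP to the grasp point, in m); z points along the fingers, y is the direction in which the jaws open and shut (so a half turn about z gives the same grasp; the last joint's range is limited). The gripper opens to 85 mm and grips with 20 to 120 N. Pads are 22 mm wide; open, the fingers measure 114 mm over their backs; the gripper's body (76 mm by 85 mm) begins 54 mm behind the grasp point. The pads swing forward as they close: fully open they stand 13 mm farther back than shut.
Start: joints at [1.117, 0.383, 0.016, 1.37, -0.006, 1.388, -0.046], TCP at [0.238, -0.578, 0.231] pointing down, gripper open.
Joint ranges: [-2.95, 2.95], [-0.25, 2.06], [-1.52, 1.56], [0.18, 2.33], [-1.44, 4.58], [0.02, 2.06], [-3.01, 3.01]. Speed limits (rad/s): [2.39, 2.39, 3.01, 3.01, 3.14, 3.14, 3.14].

INTERFACE

Orientations are given as a 3x3 rotation matrix whose columns are the frame's x, y, z axes.
In Python, from workcell import bot gives the robot as it stands.
- The arm moves only by the tool play_rows, never from a script. Its argument "rows" is a list of rows, each an object with "grip": the closure in counts, from 0 (fully open) to 255 (shut); "xyz": the shift along the world's x, y, z in mm, a list of three; "rotation": the turn, a rotation vector about the world's x, y, z in rad, a list of three. In form: [{"grip": grip, "xyz": [dx, dy, dz], "rotation": [ax, ay, az]}, ...]. A call has exactly 5 rows; each row shifts and turns the commanded pose from where the row before left it; what a row does not reach is not made up. A row lasts 1/10 s, in which the tool goes at most 50 mm and 8.59 degrees, less where a joint would pass 70% of its speed; a pose out of reach is approached as far as the arm can. A call with a gripper value outside its range is refused whole. The fingers move at their own pace and stop on an object; "force" is the grip in N (left out, the last holds). Time passes only in rows, so rows that do not move let the fingers close, or fill a call up. It gives the time, the measured TCP pose, the force and the opening at its end, in the units of the state.
- bot.get_state(): the state, without advancing time (a new reading comes with each control period).
- bot.snapshot(name): name is "side" or "top"; returns the picture (384x512x3 uint8, red, green, blue); there is no depth.
- bot.camera_info(name): a dict with "mtx" (3x3 intrinsics, pixels), "k1" (the pictures are not rectified: a ray, as slopes to the right and down, at radius r is drawn at 1 + k1 r^2 times it, then the intrinsics apply), "R" (3x3) and "t" (3): a world point X has camera coordinates R X + t. Camera axes: x right, y down, z forward; pixel columns grow to the right and rows downward; lengths in m; the calibration is good to about 2 mm. A picture is of the moment at which its call begins. camera_info takes no time and is no camera call.
- bot.sign_off(): hands the job in, once; it reports no verdict.
Trained networks look in the newest picture that a camera, given by its name, has taken for a name from the list of things; names that differ only in an ending like _2 or _b are one class to them, and where a whole thing is asked for, a point or a joint stands for the part that bears it (a point fixed in the world has none). Each returns a list of dicts, best first, with "p" (0 to 1); they miss things now and then, are a little off and sometimes report something else, mostly with a low value. They report only what shows in the picture. A call takes as long as a camera call. They do not tell look-alikes from the thing itself.
- bot.boxes_of(query, camera): "rect" ([centre column, centre row, width, height] in pixels, round what is visible of it).
The state is a dict: "t": time; "joints": joint angles; "joint_vel": joint speeds; "effort": joint torques, N m; "ee_pos": TCP position; "ee_rot": TCP orientation; "force": force on the tool from outside, world axes, zero at the start; "torque": the same for the moment, N m; "finger_gap": finger opening in m.
Only numpy, scipy, OpenCV 4.12 (cv2) and the standard library are available. Lean on these libraries where they do the work, as an engineer would, in place of code of your own. Each camera call takes 0.05 s, during which the arm holds its last target.

TASK

Take the yellow tissue cassette out of the tray and lay it flat in the nest of the marking fixture, with its sloping white writing end pointing away from the fixture's post. Then swing the blue clamp strap over it against its stop, and screw the black thumbscrew down clockwise, regripping as often as needed, until it is fully home and the pad holds the cassette; let go. Do not disturb the other cassettes, the reagent bottle or the slide box.

Things in the scene. Friction and masses are not known exactly. Their poses are not given: they have to be found in the camera images.
- cassette_yellow: the yellow plastic tissue cassette to be clamped, 41 mm long (x) by 29 mm wide (y) by 13 mm high, loose, 20 g, lying flat in the tray. Origin: centre of its underside, z up. The sloping white writing end is at +x (the last 9 mm there are only 7 mm high under the slope). Pinch it across its 29 mm width at mid-length. The three cassettes may be in any order in the tray
- label_end (a point): point on the yellow cassette at its writing end, 20 mm along +x from its origin, at underside height; axes as the cassette's
- cassette_green: green cassette of the same shape and size in the tray, to be left alone; origin as for the yellow one
- cassette_white: white cassette of the same shape and size in the tray, to be left alone; origin as for the yellow one
- tray: fixed magenta cardboard tray, 140 mm (x) by 205 mm (y), walls 30 mm high and 4 mm thick, floor 4 mm; origin centre of its underside. The cassettes lie in a row along its y, about 62 mm apart, their long sides roughly along its y and their writing ends towards its +y
- fixture: fixed marking fixture: aluminium plate 165 x 84 x 12 mm with a vertical post (20 mm diameter). Origin: on the post's axis at table height; +x points from the post to the nest, and the plate runs from x = -37 to 128 mm, y = -42 to 42 mm
- nest (a point): centre of the nest's floor, 85 mm along +x from the post's axis and 22 mm above the table; axes as the fixture's (+x away from the post). The nest is 45 mm by 33 mm between 5 mm high steel end walls and corner stubs, so the cassette has 2 mm play on every side; the middle 33 mm of its long sides are open for the fingers. In the nest the cassette's +x must point along this +x
- swing (a joint): angle of the blue clamp strap about the post: 0 = over the nest, against its stop; grows as the strap is swung away clockwise seen from above (up to 2.7 rad); at angle q the strap points at fixture yaw minus q. It turns easily (0.02 N m) and stays where it is left. The strap is 18 mm wide and 8 mm thick, its top 60 mm above the table when the screw reads 0; it rises and sinks with the screw
- pin (a point): point on the axis of the red upright pin at the strap's end, 21 mm above the strap's top and 7 mm below the pin's top. The pin is 10 mm in diameter, stands 28 mm above the strap, 100 mm from the post's axis; pinch or push it here to swing the strap
- pad: black spring pad, 16 mm diameter, under the strap 85 mm from the post's axis, so over the nest's centre when the strap is at its stop. Origin: centre of its underside. It yields upwards up to 7 mm (1.5 N/mm). Screw fully home, it presses a seated cassette with about 6 N; with the screw at 0 it clears the cassette by about 8 mm
- screw (a joint): turning angle of the black thumbscrew in rad: 0 = fully up, grows as it is turned clockwise seen from above, 11 = fully home against its hard stop (one and three quarter turns). It starts between 0 and 0.9. It sinks 6.8 mm per turn, taking the strap with it, needs about 0.06 N m and stays where it is left
- knob (a point): centre of the top face of the thumbscrew's knurled black knob, on the post's axis. The knob is a round cylinder 36 mm in diameter and 44 mm high standing 2 mm above the strap's top; this point is 106 mm above the table at screw 0 and sinks with it to about 94 mm. Grip it across its diameter about 14 mm below this point, from any yaw
- reagent: amber reagent bottle with black cap, 44 mm diameter, 105 mm high, loose, beside the post on the fixture's +y side; origin centre of its underside; leave alone
- slide_box: flat blue slide box, 50 x 85 x 32 mm, loose, on the fixture's -y side; origin centre of its underside; leave alone
Things that resemble listed ones, but are neither listed nor needed, are in the scene too. Leave any red look-alike of the cassette_yellow alone.

How it is judged:
On the way, in this order (a step that is already met when the one before it is completed fails the run):
1. the yellow cassette lies in the nest, writing end away from the post, let go, with the strap still aside (x of cassette_yellow in the frame of nest between -0.0035 and 0.0035 m and y of cassette_yellow in the frame of nest between -0.0035 and 0.0035 m and z of cassette_yellow in the frame of nest below 0.002 m and angle between cassette_yellow's own z axis and vertical below 0.06 rad and x of label_end in the frame of nest above 0.015 m and contact force between cassette_yellow and the fingers below 0.2 N and value of joint swing above 0.3 rad), for 0.2 s.
2. the strap has been swung over the cassette against its stop (x of cassette_yellow in the frame of nest between -0.0035 and 0.0035 m and y of cassette_yellow in the frame of nest between -0.0035 and 0.0035 m and z of cassette_yellow in the frame of nest below 0.002 m and angle between cassette_yellow's own z axis and vertical below 0.06 rad and x of label_end in the frame of nest above 0.015 m and value of joint swing below 0.07 rad), for 0.2 s.
3. the thumbscrew has been screwed home (all of step 2 and value of joint screw above 10.6 rad), for 0.2 s.
At the end, for the whole second after the job is handed in: Yellow cassette in the nest (within 3.5 mm of centre in x and y, under 2 mm above its floor, tilt under 0.06 rad, writing end away from the post), strap within 0.07 rad of its stop, screw within 0.4 rad of fully home, pad pressing it with over 4 N, at rest, released (all of step 3 and contact force between pad and cassette_yellow above 4 N and linear speed of cassette_yellow below 0.01 m/s); the robot touches nothing.
It fails at once if cassette green moved more than 20 mm or tipped over (distance of cassette_green from where it was at the start of the episode above 0.02 m or angle between cassette_green's own z axis and vertical above 0.4 rad).
It fails at once if cassette white moved more than 20 mm or tipped over (distance of cassette_white from where it was at the start of the episode above 0.02 m or angle between cassette_white's own z axis and vertical above 0.4 rad).
It fails at once if reagent moved more than 20 mm or tipped over (distance of reagent from where it was at the start of the episode above 0.02 m or angle between reagent's own z axis and vertical above 0.4 rad).
It fails at once if slide box moved more than 20 mm or tipped over (distance of slide_box from where it was at the start of the episode above 0.02 m or angle between slide_box's own z axis and vertical above 0.4 rad).
It also fails if it takes over 72 s, if anything falls off the work surface, if the arm or the gripper's body presses on something with over 40 N, if the wrist force passes 120 N, or if a joint passes its speed limit or range.

## Working session

There is one attempt and no reset: what is moved stays moved. The work goes in short steps, Python scripts to look and compute and a tool call to move; the robot and the scene stay as the last step left them, time stands still between calls to the robot, and variables do not carry over. Pictures are saved under pics/ and viewed, and the job is handed in when it is done.

Besides the shell and the picture viewer there is one more tool, called after ">>>" in YAML: its name, and indented under it one key for each argument. play_rows: Moves the arm, as the interface text tells. Its arguments: {"type":"object","properties":{"rows":{"type":"array","items":{"type":"object","properties":{"grip":{"type":"number"},"xyz":{"type":"array","items":{"type":"number"}},"rotation":{"type":"array","items":{"type":"number"}}}}},"force":{"type":"number"}},"required":["rows"]}

```bash
ls; mkdir -p pics; python3 - <<'E'
from workcell import bot
import cv2,numpy as np
for n in("side","top"):
    im=bot.snapshot(n); cv2.imwrite(f"pics/{n}0.png",im[:,:,::-1])
    print(n,bot.camera_info(n))
s=bot.get_state();print(s['t'],s['ee_pos'],s['ee_rot'],s['finger_gap'],bot.pinch_z)
E
```

```text
pics
side {'mtx': array([[406.60270497,   0.        , 258.77079797],
       [  0.        , 406.60270497, 195.68972808],
       [  0.        ,   0.        ,   1.        ]]), 'k1': -0.1102496464937517, 'R': array([[-0.99865783, -0.0494675 , -0.015346  ],
       [-0.01749518,  0.60106665, -0.79900739],
       [ 0.04874887, -0.7976665 , -0.60112536]]), 't': array([0.57696412, 0.06319978, 0.96511864])}
top {'mtx': array([[365.90307186,   0.        , 254.03993965],
       [  0.        , 365.90307186, 194.71267156],
       [  0.        ,   0.        ,   1.        ]]), 'k1': -0.03530540609536214, 'R': array([[-0.00999497, -0.99969625,  0.02252788],
       [-0.98289292,  0.00567854, -0.18409039],
       [ 0.18390655, -0.02398247, -0.98265112]]), 't': array([0.00640185, 0.58756499, 0.88126882])}
0.1 [ 0.23792561 -0.57743936  0.23038182] [[ 9.24579130e-01  3.80989420e-01 -7.03653515e-04]
 [ 3.80990068e-01 -9.24577719e-01  1.61529570e-03]
 [-3.51717919e-05 -1.76155369e-03 -9.99998448e-01]] 0.08566810750350808 0.0187
```

View pics/side0.png

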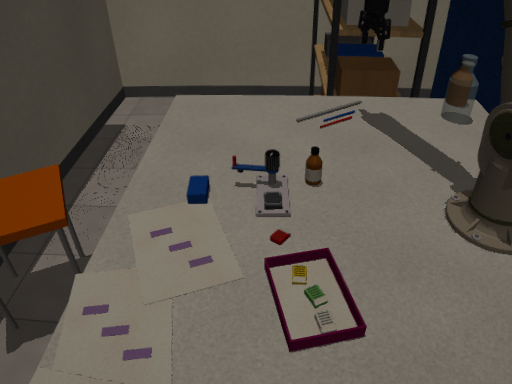

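View pics/top0.png

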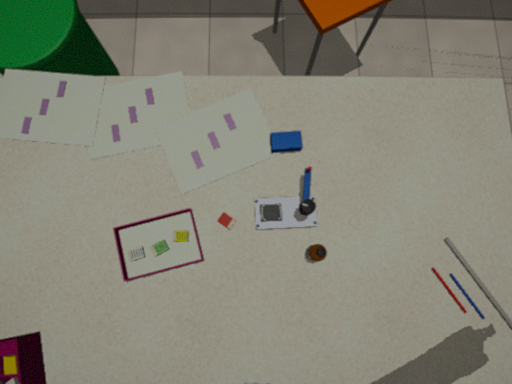

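Side view: tray at (312,297) with yellow (300,274), green (316,296) and white (325,320). The red look-alike is at (280,237), and the fixture at (272,190) has its strap pointing left. In the top view the yellow one is at (182,236). The magenta thing at (15,360) lies off at the picture's edge. I'll enlarge crops and measure.

```bash
cat > h.py <<'E'
from workcell import bot
import cv2,numpy as np
def dist(n):
    c=bot.camera_info(n); return c,np.array([c['k1'],0,0,0,0.])
def proj(n,X):
    c,d=dist(n); r=cv2.Rodrigues(c['R'])[0]
    return cv2.projectPoints(np.array(X,float).reshape(-1,3),r,c['t'],c['mtx'],d)[0].reshape(-1,2)
def ray(n,uv):
    c,d=dist(n)
    p=cv2.undistortPoints(np.array(uv,float).reshape(-1,1,2),c['mtx'],d).reshape(-1,2)
    D=np.c_[p,np.ones(len(p))]@c['R']; o=-c['R'].T@c['t']; return o,D
def atz(n,uv,z):
    o,D=ray(n,uv); return o+D*((z-o[2])/D[:,2])[:,None]
def crop(im,x0,y0,w,h,s,name):
    cv2.imwrite(name,cv2.resize(im[y0:y0+h,x0:x0+w,::-1],None,fx=s,fy=s,interpolation=cv2.INTER_CUBIC))
E
python3 - <<'E'
from h import *
t=cv2.imread("pics/top0.png")[:,:,::-1];s=cv2.imread("pics/side0.png")[:,:,::-1]
crop(t,105,155,230,130,3.4,"pics/c1.png")
crop(s,225,140,140,110,5.4,"pics/c2.png")
crop(s,255,225,110,120,5,"pics/c3.png")
for q in["cassette_yellow","knob","pin","tray","fixture","reagent","slide_box","cassette_green","cassette_white"]:
    for n in("top","side"):
        print(q,n,[(np.round(b['rect'],1).tolist(),round(b['p'],2)) for b in bot.boxes_of(q,n)][:3])
E
```

```text
cassette_yellow top [([226.4, 221.7, 17.7, 15.5], 0.6), ([180.3, 236.1, 11.7, 9.5], 0.49), ([284.9, 198.5, 63.3, 64.2], 0.39)]
cassette_yellow side [([282.0, 239.5, 18.7, 16.2], 0.63), ([298.4, 274.5, 16.4, 20.7], 0.55), ([261.8, 184.0, 56.6, 65.0], 0.4)]
knob top [([307.6, 209.2, 15.4, 16.6], 0.59)]
knob side [([270.5, 160.6, 17.7, 19.6], 0.62)]
pin top [([306.1, 183.2, 6.1, 36.7], 0.56)]
pin side [([254.4, 165.2, 40.8, 15.0], 0.71), ([300.8, 275.1, 18.9, 27.3], 0.56)]
tray top [([155.7, 244.8, 88.0, 73.3], 0.63), ([308.0, 207.5, 20.0, 20.0], 0.29)]
tray side [([316.2, 297.9, 100.3, 98.1], 0.7)]
fixture top [([285.2, 197.7, 59.8, 66.4], 0.59), ([181.4, 236.8, 15.3, 15.6], 0.16)]
fixture side [([260.6, 183.9, 59.9, 66.2], 0.77), ([314.5, 296.3, 21.6, 23.2], 0.37), ([326.6, 324.2, 19.3, 24.0], 0.16)]
reagent top [([316.6, 254.2, 27.4, 17.0], 0.85), ([181.6, 236.1, 13.3, 10.1], 0.55)]
reagent side [([311.7, 165.6, 14.0, 37.1], 0.85)]
slide_box top [([285.5, 143.6, 33.4, 19.2], 0.94)]
slide_box side [([198.2, 188.5, 18.7, 26.2], 0.7), ([260.1, 183.1, 57.9, 64.9], 0.51)]
cassette_green top [([158.7, 248.0, 17.7, 15.8], 0.77)]
cassette_green side [([315.6, 296.4, 24.7, 19.7], 0.54)]
cassette_white top [([135.3, 253.2, 17.0, 14.1], 0.46)]
cassette_white side [([325.9, 322.4, 23.5, 29.2], 0.58)]
```

View pics/c1.png

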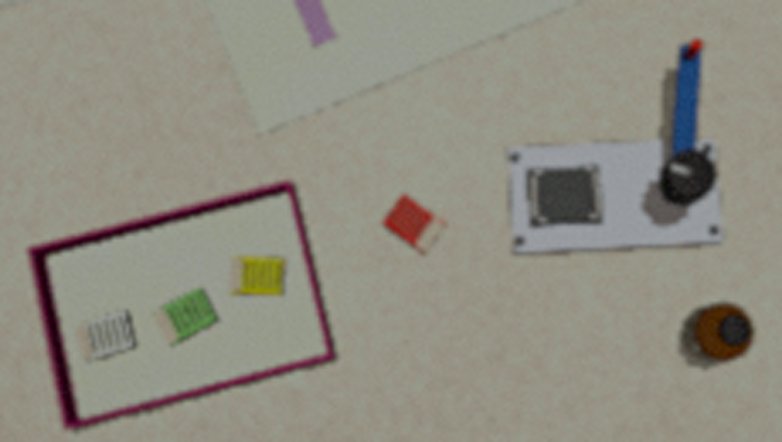

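View pics/c2.png

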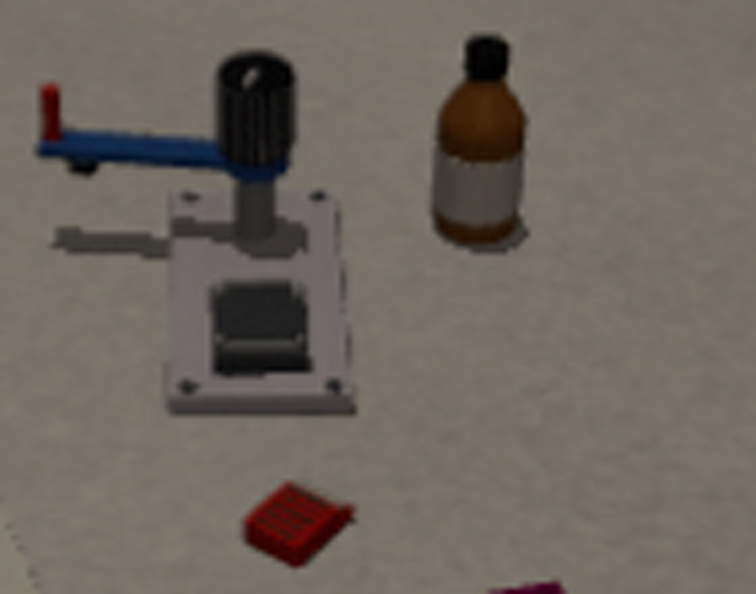

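View pics/c3.png

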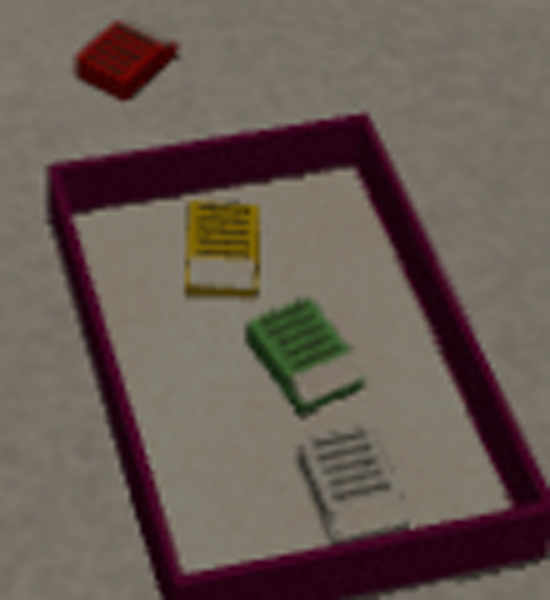

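```bash
python3 - <<'E'
from h import *
t=cv2.imread("pics/top0.png")[:,:,::-1];s=cv2.imread("pics/side0.png")[:,:,::-1]
crop(t,248,160,80,60,10,"pics/d1.png")
crop(s,228,145,72,75,8,"pics/d2.png")
a=cv2.resize(t[225:250,165:200,::-1],None,fx=11,fy=11,interpolation=cv2.INTER_CUBIC)
b=cv2.resize(s[262:287,285:320,::-1],None,fx=11,fy=11,interpolation=cv2.INTER_CUBIC)
cv2.imwrite("pics/d3.png",np.hstack([a,b]))
E
```

```text
(no output)
```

View pics/d1.png

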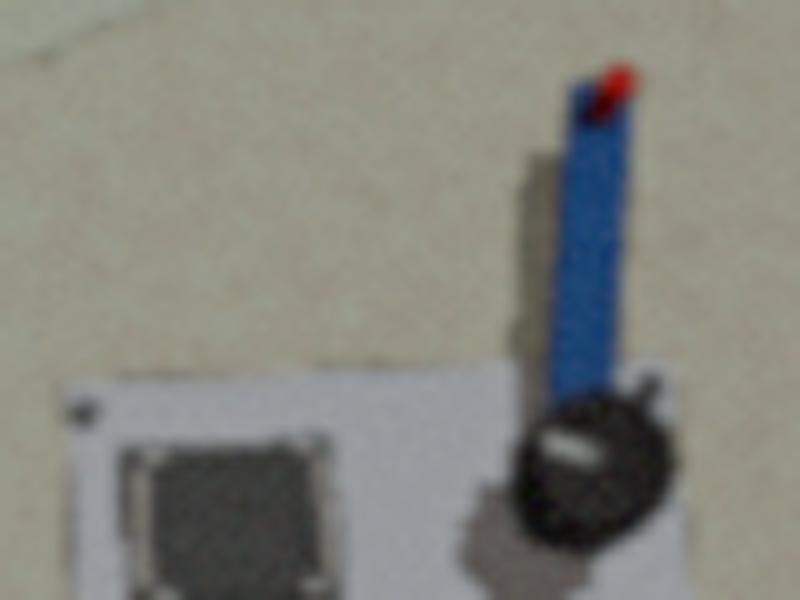

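View pics/d2.png

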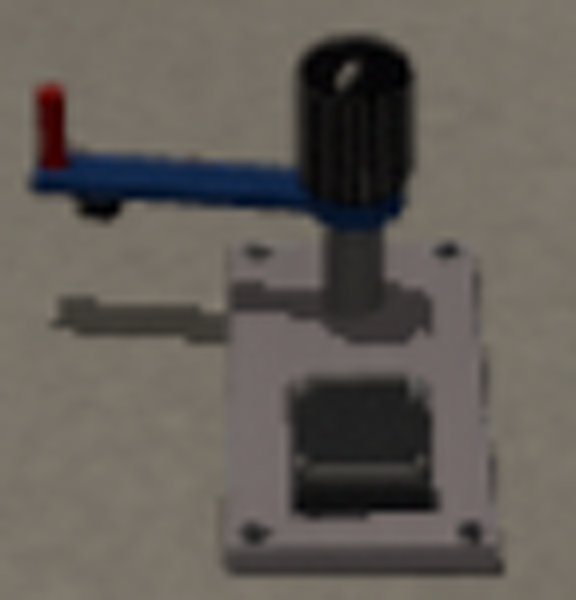

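View pics/d3.png

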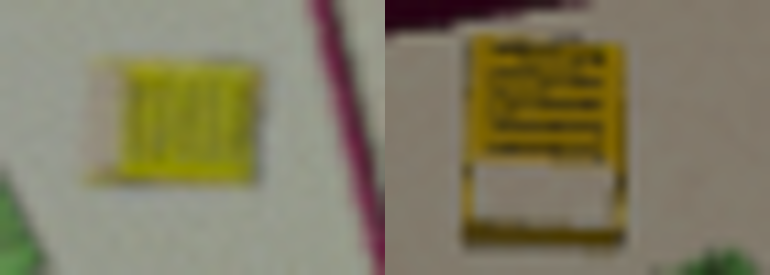

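```bash
cat > fit.py <<'E'
from h import *
from scipy.optimize import least_squares
from scipy.ndimage import map_coordinates, gaussian_filter
def pose(p,V,z0):
    c,s=np.cos(p[2]),np.sin(p[2]); V=np.array(V)
    return np.c_[p[0]+c*V[:,0]-s*V[:,1],p[1]+s*V[:,0]+c*V[:,1],V[:,2]+z0]
def hull_fit(imgs,V,z0,p0,views,chan=None,srch=3.0,iters=8,thr=6,verb=True):
    p=np.array(p0,float)
    for it in range(iters):
        obs=[]
        for n in views:
            im=gaussian_filter(imgs[n].astype(float),(0.6,0.6,0))
            h=cv2.convexHull(proj(n,pose(p,V,z0)).astype(np.float32)).reshape(-1,2)
            for a,b in zip(h,np.roll(h,-1,0)):
                L=np.linalg.norm(b-a)
                if L<4: continue
                nrm=np.array([(b-a)[1],-(b-a)[0]])/L
                k=int(L*2)
                for t in np.linspace(0.1,0.9,k):
                    q=a+(b-a)*t
                    ds=np.arange(-srch-1,srch+1.01,0.25)
                    pts=q+ds[:,None]*nrm
                    pr=np.stack([map_coordinates(im[:,:,c],[pts[:,1],pts[:,0]],order=1) for c in range(3)],1)
                    g=np.linalg.norm(pr[4:]-pr[:-4],axis=1); gd=ds[2:-2]
                    i=np.argmax(g)
                    if g[i]<thr or i==0 or i==len(g)-1: continue
                    w=g[max(0,i-2):i+3]; dd=(w*gd[max(0,i-2):i+3]).sum()/w.sum()
                    obs.append((n,q+dd*nrm))
        def res(x):
            out=[]
            for n in views:
                h=cv2.convexHull(proj(n,pose(x,V,z0)).astype(np.float32)).reshape(-1,1,2)
                out+=[cv2.pointPolygonTest(h,(float(o[0]),float(o[1])),True) for m,o in obs if m==n]
            return np.array(out)
        r=least_squares(res,p,loss='soft_l1',f_scale=0.4,diff_step=1e-4,x_scale=[.01,.01,.1])
        p=r.x; srch=max(1.5,srch*0.8)
    if verb: print(views,np.round(p,4),len(obs),'med|r|',np.round(np.median(np.abs(r.fun)),2))
    return p
def box(x0,x1,y0,y1,z0,z1): return [(x,y,z) for x in(x0,x1) for y in(y0,y1) for z in(z0,z1)]
PLATE=box(-.037,.128,-.042,.042,0,.012)
CAS=box(-.0205,.0115,-.0145,.0145,0,.013)+box(-.0205,.0205,-.0145,.0145,0,.007)
E
python3 - <<'E'
from fit import *
I={n:cv2.imread(f"pics/{n}0.png")[:,:,::-1] for n in("top","side")}
for n in I:
    c,_=dist(n); print(n,'cam',-c['R'].T@c['t'])
P=lambda x,y,s,x0,y0:[x/s+x0-.0,y/s+y0]
print('knob top@.106',atz('top',[[307.6,207]],.1),'side',atz('side',[[272.5,153.5]],.1))
print('yel',atz('top',[[181,236.2]],.012),atz('side',[[299.5,274]],.012))
nc=[P(512,147,3.4,105,155),P(720,140,3.4,105,155),P(720,243,3.4,105,155),P(515,253,3.4,105,155)]
print(atz('top',nc,.012))
print('red',atz('top',[[226.4,221.7]],.012))
E
```

```text
top cam [0.41550635 0.0241984  0.97400064]
side cam [0.53024699 0.76039651 0.63950848]
knob top@.106 [[ 0.54800672 -0.12677639  0.1       ]] side [[ 0.54772525 -0.13608757  0.1       ]]
yel [[0.48636623 0.19271927 0.012     ]] [[0.48451045 0.19179341 0.012     ]]
[[ 0.58595211 -0.00332087  0.012     ]
 [ 0.5905729  -0.16781493  0.012     ]
 [ 0.50908816 -0.1644584   0.012     ]
 [ 0.50266792 -0.00474612  0.012     ]]
red [[0.52360781 0.07430879 0.012     ]]
```

```bash
python3 - <<'E'
from fit import *
I={n:cv2.imread(f"pics/{n}0.png")[:,:,::-1] for n in("top","side")}
for v in(["top"],["side"],["top","side"]):
    f=hull_fit(I,PLATE,0,[.547,-.131,1.59],v); print(' nest',np.round(pose(f,[(.085,0,.022)],0),4))
for v in(["top"],["side"],["top","side"]):
    y=hull_fit(I,CAS,.004,[.486,.192,1.58],v)
ov={}
for n in I:
    im=cv2.resize(I[n][:,:,::-1],None,fx=4,fy=4,interpolation=cv2.INTER_CUBIC)
    for V,z,p in((PLATE,0,f),(CAS,.004,y)):
        h=cv2.convexHull(proj(n,pose(p,V,z)).astype(np.float32)).reshape(-1,2)
        cv2.polylines(im,[np.int32((h+.5)*4-.5)],True,(0,0,255),1)
    nest=box(.085-.0225,.085+.0225,-.0165,.0165,.022,.022)
    h=cv2.convexHull(proj(n,pose(f,nest,0)).astype(np.float32)).reshape(-1,2)
    cv2.polylines(im,[np.int32((h+.5)*4-.5)],True,(0,255,0),1)
    ov[n]=im
a=ov['top'][600:1060,640:1340]; cv2.imwrite('pics/o1.png',a)
b=ov['side'][560:1180,880:1420]; b=b[:600]; cv2.imwrite('pics/o2.png',b)
# pin/strap angle
for z,n,uv in((.088,'top',[309.9,168.0]),(.088,'side',[234.3,156.5])):
    q=atz(n,[uv],z)[0]; d=q[:2]-f[:2]; print(n,q,np.hypot(*d),'swing',f[2]-np.arctan2(d[1],d[0]))
E
```

```text
['top'] [ 0.5529 -0.1295  1.6245] 317 med|r| 0.58
 nest [[ 0.5484 -0.0446  0.022 ]]
['side'] [ 0.5493 -0.1322  1.6005] 216 med|r| 0.34
 nest [[ 0.5468 -0.0472  0.022 ]]
['top', 'side'] [ 0.551  -0.1312  1.6102] 507 med|r| 0.56
 nest [[ 0.5476 -0.0463  0.022 ]]
['top'] [0.4873 0.196  1.5301] 71 med|r| 0.26
['side'] [0.4852 0.1849 1.5865] 110 med|r| 0.23
['top', 'side'] [0.4859 0.1857 1.5793] 174 med|r| 0.33
top [ 0.64872095 -0.13833987  0.088     ] 0.09798552754319938 swing 1.682957229965697
side [ 0.6468857  -0.13864813  0.088     ] 0.09617853825744432 swing 1.6875403521826096
```

View pics/o1.png

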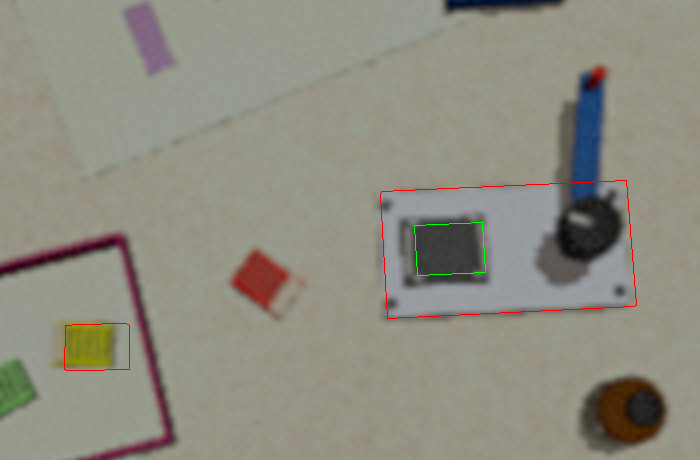

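View pics/o2.png

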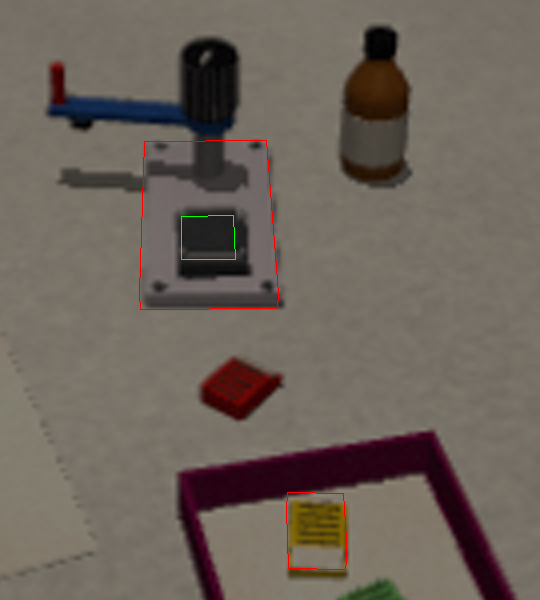

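```bash
cat > mfit.py <<'E'
from fit import *
from scipy.optimize import minimize
def render(n,V,z0,p,roi,S=8):
    x0,y0,w,h=roi
    q=cv2.convexHull(proj(n,pose(p,V,z0)).astype(np.float32)).reshape(-1,2)
    m=np.zeros((h*S,w*S),np.uint8)
    cv2.fillPoly(m,[np.int32(np.round(((q-[x0,y0]+.5)*S-.5)*16))],255,shift=4)
    return cv2.resize(m,(w,h),interpolation=cv2.INTER_AREA)/255.
def mfit(soft,V,z0,p0,rois,verb=''):
    # soft[n]: (membership 0..1, weight) on roi
    def cost(x):
        p=np.array(p0)+np.array(x)*[.001,.001,.01]
        return sum((soft[n][1]*(render(n,V,z0,p,rois[n])-soft[n][0])**2).sum() for n in soft)
    b=None
    for st in(np.eye(3)*4,np.eye(3)*-4,np.eye(3)*1.5):
        x=np.zeros(3) if b is None else b.x
        r=minimize(cost,x,method='Nelder-Mead',options=dict(initial_simplex=np.vstack([x,x+st]),maxiter=300))
        if b is None or r.fun<b.fun:b=r
    p=np.array(p0)+b.x*[.001,.001,.01]
    print(verb,list(soft),np.round(p,4),'cost',round(b.fun,2)); return p
E
python3 - <<'E'
from h import *
I={n:cv2.imread(f"pics/{n}0.png")[:,:,::-1].astype(float) for n in("top","side")}
t=I['top'];s=I['side']
def row(a): return [tuple(int(v) for v in x) for x in a]
print('plate top row 215',row(t[222,250:262])); print(row(t[222,310:322]))
print('plate col 285',row(t[190:202,290])); print(row(t[224:234,290]))
print('plate side row',row(s[205,250:262])); print(row(s[205,282:296])); print(row(s[205:222,280]))
print('y top row',row(t[236,170:192])); print('y col',row(t[227:246,182]))
print('y side row',row(s[270,288:312])); print('y col',row(s[260:290,299]))
E
```

```text
plate top row 215 [(152, 150, 135), (150, 147, 133), (150, 144, 131), (152, 145, 132), (149, 145, 132), (149, 146, 140), (152, 153, 155), (151, 155, 160), (152, 155, 160), (151, 155, 159), (148, 150, 154), (137, 142, 145)]
[(150, 152, 158), (152, 156, 160), (149, 153, 155), (124, 125, 130), (78, 77, 77), (80, 82, 81), (121, 124, 124), (139, 139, 136), (144, 144, 131), (149, 149, 135), (152, 150, 136), (152, 151, 136)]
plate col 285 [(149, 147, 133), (149, 147, 133), (155, 151, 135), (151, 149, 132), (149, 148, 133), (149, 149, 135), (145, 142, 134), (146, 147, 150), (152, 158, 160), (149, 153, 158), (151, 155, 159), (153, 156, 162)]
[(154, 157, 161), (152, 155, 160), (146, 151, 155), (113, 112, 115), (108, 103, 95), (141, 139, 125), (153, 152, 137), (153, 151, 136), (150, 149, 135), (152, 152, 136)]
plate side row [(126, 119, 108), (124, 118, 107), (121, 115, 104), (119, 113, 102), (117, 111, 101), (117, 112, 101), (115, 109, 107), (114, 107, 106), (116, 108, 105), (116, 107, 106), (115, 106, 105), (115, 106, 105)]
[(101, 94, 93), (114, 106, 105), (115, 106, 105), (115, 106, 105), (1
[... 1255 characters left out ...]
(98, 79, 11), (99, 80, 6), (99, 80, 7), (97, 78, 8), (117, 93, 7), (118, 95, 4), (117, 92, 1), (116, 92, 5), (119, 95, 3), (127, 101, 4), (119, 98, 30), (130, 120, 105), (129, 120, 106), (130, 121, 108), (130, 122, 108), (130, 122, 108)]
y col [(38, 1, 18), (39, 3, 20), (52, 34, 36), (129, 122, 109), (129, 120, 105), (124, 112, 79), (82, 67, 13), (103, 83, 9), (97, 78, 6), (82, 67, 10), (97, 78, 8), (74, 60, 12), (117, 93, 1), (76, 62, 12), (116, 93, 5), (79, 63, 11), (128, 107, 54), (131, 121, 108), (129, 119, 106), (130, 121, 107), (129, 121, 108), (125, 117, 101), (104, 93, 68), (73, 59, 8), (98, 90, 69), (130, 124, 110), (130, 124, 110), (130, 123, 109), (129, 122, 108), (129, 124, 109)]
```

```bash
cat > run1.py <<'E'
from mfit import *
def soft_plate(im,n,roi):
    x0,y0,w,h=roi; a=im[y0:y0+h,x0:x0+w].astype(float)
    a=cv2.GaussianBlur(a,(0,0),.5)
    r=a[:,:,2]/(a[:,:,0]+1e-6)
    lo,hi=(.885,1.045) if n=='top' else (.862,.915)
    return np.clip((r-lo)/(hi-lo),0,1),np.ones((h,w))
def plate_fit(I,p0,verb='plate'):
    rois={'top':(245,190,80,45),'side':(245,165,55,62)}; S={}
    for n in I:
        m,w=soft_plate(I[n],n,rois[n]); x0,y0,_,_=rois[n]
        H,W=m.shape
        yy,xx=np.mgrid[y0:y0+H,x0:x0+W]
        if n=='top':
            w[(xx>292)&(yy<218)&(xx<320)]=0; w[(xx>258)&(xx<286)&(yy>200)&(yy<224)]=0
        else:
            w[(yy<190)]=0; w[(xx>262)&(xx<286)&(yy<211)]=0
        S[n]=(m,w)
    out={}
    for n in I: out[n]=mfit({n:S[n]},PLATE,0,p0,rois,verb)
    out['both']=mfit(S,PLATE,0,p0,rois,verb)
    return out,S,rois
E
python3 - <<'E'
from run1 import *
I={n:cv2.imread(f"pics/{n}0.png")[:,:,::-1] for n in("top","side")}
o,S,R=plate_fit(I,[.547,-.131,1.60])
for k in o: print(k,'nest',np.round(pose(o[k],[(.085,0,.022)],0),4))
Y={'top':(168,222,30,28),'side':(284,258,34,34)};T={}
for n in I:
    x0,y0,w,h=Y[n];a=cv2.GaussianBlur(I[n][y0:y0+h,x0:x0+w].astype(float),(0,0),.4)
    r=a[:,:,2]/a[:,:,0]; fl=.935 if n=='top' else .83
    m=np.clip((fl-r)/(fl-.35),0,1); W=np.ones((h,w)); yy,xx=np.mgrid[y0:y0+h,x0:x0+w]
    sat=I[n][y0:y0+h,x0:x0+w]
    if n=='top': W[xx<178]=0; W[r>1]=0
    else: W[(yy<266)&(sat[:,:,0]<70)&(sat[:,:,1]<45)]=0; W[(xx>292)&(xx<306)&(yy>268)&(yy<284)]=0; m[(I[n][y0:y0+h,x0:x0+w,1]>I[n][y0:y0+h,x0:x0+w,0])]=0
    T[n]=(m,W)
for n in I: mfit({n:T[n]},CAS,.004,[.486,.192,1.58],Y,'yel')
y=mfit(T,CAS,.004,[.486,.192,1.58],Y,'yel')
f=o['both']
tiles=[]
for n in I:
    im=cv2.resize(I[n][:,:,::-1],None,fx=6,fy=6,interpolation=cv2.INTER_CUBIC)
    nest=box(.085-.0225,.085+.0225,-.0165,.0165,.022,.022)
    for V,z,p,c in((PLATE,0,f,(0,0,255)),(CAS,.004,y,(0,0,255)),(nest,0,f,(0,255,0))):
        h=cv2.convexHull(proj(n,pose(p,V,z)).astype(np.float32)).reshape(-1,2)
        cv2.polylines(im,[np.int32((h+.5)*6-.5)],True,c,1)
    for (x0,y0,w,h) in(((250,190,75,45),(165,222,35,28)) if n=='top' else ((245,160,55,62),(280,255,45,35))):
        c=im[y0*6:(y0+h)*6,x0*6:(x0+w)*6]; tiles.append(c)
H=np.zeros((600,800,3),np.uint8)
H[:270,:450]=tiles[0];H[:168,460:670]=tiles[1];H[190:190+372,460:460+330]=tiles[2][:372];H[300:510,:270]=tiles[3]
cv2.imwrite('pics/o3.png',H)
E
```

```text
plate ['top'] [ 0.5517 -0.1288  1.6186] cost 37.08
plate ['side'] [ 0.5495 -0.1348  1.6123] cost 4.93
plate ['top', 'side'] [ 0.5514 -0.1308  1.6266] cost 80.67
top nest [[ 0.5477 -0.0439  0.022 ]]
side nest [[ 0.5459 -0.0499  0.022 ]]
both nest [[ 0.5466 -0.0459  0.022 ]]Traceback (most recent call last):
  File "<stdin>", line 14, in <module>
  File "mfit.py", line 17, in mfit
    r=minimize(cost,x,method='Nelder-Mead',options=dict(initial_simplex=np.vstack([x,x+st]),maxiter=300))
    res = _minimize_neldermead(fun, x0, args, callback, bounds=bounds,
                               **options)
    fxr = func(xr)
    fx = function(np.copy(x), *(wrapper_args + args))
  File "mfit.py", line 13, in cost
    return sum((soft[n][1]*(render(n,V,z0,p,rois[n])-soft[n][0])**2).sum() for n in soft)
  File "mfit.py", line 13, in <genexpr>
    return sum((soft[n][1]*(render(n,V,z0,p,rois[n])-soft[n][0])**2).sum() for n in soft)
                            ~~~~~~^^^^^^^^^^^^^^^^^^
  File "mfit.py", line 5, in render
    q=cv2.convexHull(proj(n,pose(p,V,z0)).astype(np.float32)).reshape(-1,2)
                     ~~~~^^^^^^^^^^^^^^^^
  File "h.py", line 6, in proj
    c,d=dist(n); r=cv2.Rodrigues(c['R'])[0]
        ~~~~^^^
  File "h.py", line 4, in dist
    c=bot.camera_info(n); return c,np.array([c['k1'],0,0,0,0.])
ValueError: time passes only in moves, steps and waits
```

```bash
python3 - <<'E'
from workcell import bot
import pickle
pickle.dump({n:bot.camera_info(n) for n in("top","side")},open('cam.pkl','wb'))
E
sed -i 's/c=bot.camera_info(n); return/c=CAM[n]; return/; s/^import cv2,numpy as np/import cv2,numpy as np,pickle\nCAM=pickle.load(open("\.\/cam.pkl","rb"))/' h.py
cat > run2.py <<'E'
from run1 import *
I={n:cv2.imread(f"pics/{n}0.png")[:,:,::-1] for n in("top","side")}
o,S,R=plate_fit(I,[.547,-.131,1.60])
Y={'top':(168,222,30,28),'side':(284,258,34,34)};T={}
for n in I:
    x0,y0,w,h=Y[n];a=cv2.GaussianBlur(I[n][y0:y0+h,x0:x0+w].astype(float),(0,0),.4)
    r=a[:,:,2]/a[:,:,0]; fl=.935 if n=='top' else .83
    m=np.clip((fl-r)/(fl-.35),0,1); W=np.ones((h,w)); yy,xx=np.mgrid[y0:y0+h,x0:x0+w]
    q=I[n][y0:y0+h,x0:x0+w].astype(int)
    if n=='top': W[xx<178]=0; W[(xx>189)]=0; m[q[:,:,1]>q[:,:,0]+8]=0
    else: W[yy<265]=0; W[(xx>292)&(xx<306)&(yy>268)&(yy<284)]=0; m[q[:,:,1]>q[:,:,0]+8]=0
    T[n]=(m,W)
    W[(m>0)&False]=0
Yf={}
for n in I: Yf[n]=mfit({n:T[n]},CAS,.004,[.486,.192,1.58],Y,'yel')
y=mfit(T,CAS,.004,[.486,.192,1.58],Y,'yel')
tiles=[]
for n in I:
    im=cv2.resize(I[n][:,:,::-1],None,fx=6,fy=6,interpolation=cv2.INTER_CUBIC)
    nest=box(.085-.0225,.085+.0225,-.0165,.0165,.022,.022)
    f=o[n]
    for V,z,p,c in((PLATE,0,f,(0,0,255)),(CAS,.004,Yf[n],(0,0,255)),(nest,0,f,(0,255,0))):
        h=cv2.convexHull(proj(n,pose(p,V,z)).astype(np.float32)).reshape(-1,2)
        cv2.polylines(im,[np.int32((h+.5)*6-.5)],True,c,1)
    for (x0,y0,w,h) in(((250,190,75,45),(165,222,35,28)) if n=='top' else ((245,160,55,62),(280,255,45,35))):
        c=im[y0*6:(y0+h)*6,x0*6:(x0+w)*6]; tiles.append(c)
H=np.zeros((600,800,3),np.uint8)
H[:270,:450]=tiles[0];H[:168,460:670]=tiles[1];H[190:190+372,460:460+330]=tiles[2][:372];H[300:510,:270]=tiles[3]
cv2.imwrite('pics/o3.png',H)
E
python3 run2.py
```

```text
plate ['top'] [ 0.5517 -0.1288  1.6186] cost 37.08
plate ['side'] [ 0.5495 -0.1348  1.6123] cost 4.93
plate ['top', 'side'] [ 0.5514 -0.1308  1.6266] cost 80.67
yel ['top'] [0.488  0.1971 1.5124] cost 0.81
yel ['side'] [0.4855 0.1911 1.537 ] cost 3.43
yel ['top', 'side'] [0.4859 0.1914 1.5329] cost 27.91
```

View pics/o3.png

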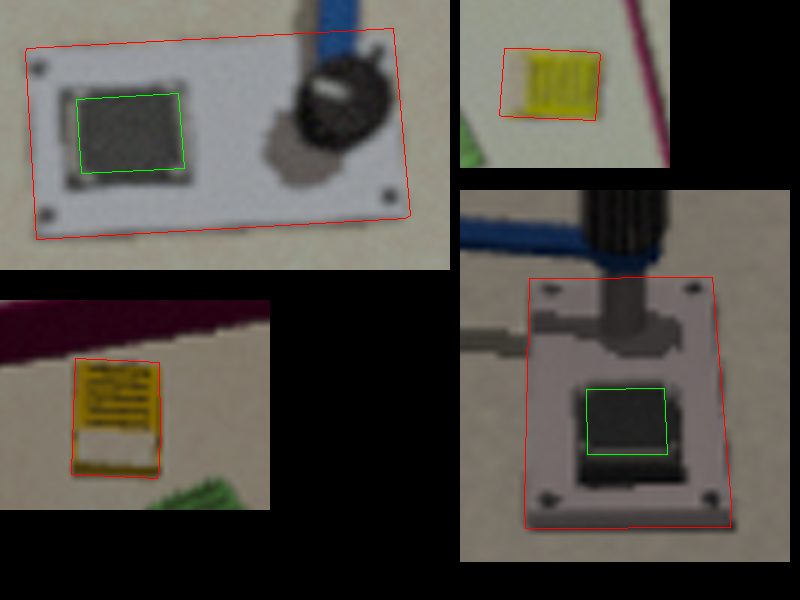

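Both views show the same relative displacement from cassette to nest, about (+60, −241) mm, with the two cameras offset from each other by roughly (2, 6) mm. The yellow cassette at top (180,236) / side (299,274) is in the tray, with its white end toward world +y. The fixture's +x is also about world +y. I'll move over the cassette now.

>>> play_rows:
  rows:
    - {"grip": 80, "xyz": [26, 33, 0], "rotation": [0, 0, 0.056]}
    - {"grip": 80, "xyz": [26, 33, 0], "rotation": [0, 0, 0.056]}
    - {"grip": 80, "xyz": [26, 33, 0], "rotation": [0, 0, 0.056]}
    - {"grip": 80, "xyz": [26, 33, 0], "rotation": [0, 0, 0.056]}
    - {"grip": 80, "xyz": [26, 33, 0], "rotation": [0, 0, 0.056]}
  force: 30

```text
t: 1.5
ee_pos: [0.3689, -0.4115, 0.2315]
ee_rot: [[0.782, 0.623, 0.0], [0.623, -0.782, -0.0], [-0.0, 0.0, -1.0]]
force: [1.1, -0.9, -0.5]
finger_gap: 0.059
```

>>> play_rows:
  rows:
    - {"grip": 80, "xyz": [26, 33, 0], "rotation": [0, 0, 0.056]}
    - {"grip": 80, "xyz": [26, 33, 0], "rotation": [0, 0, 0.056]}
    - {"grip": 80, "xyz": [26, 33, 0], "rotation": [0, 0, 0.056]}
    - {"grip": 80, "xyz": [26, 33, 0], "rotation": [0, 0, 0.056]}
    - {"grip": 80, "xyz": [26, 33, 0], "rotation": [0, 0, 0.056]}

```text
t: 2.0
ee_pos: [0.499, -0.2465, 0.2316]
ee_rot: [[0.579, 0.815, 0.0], [0.815, -0.579, -0.0], [0.0, 0.001, -1.0]]
force: [0.2, -0.0, -0.2]
finger_gap: 0.0587
```

>>> play_rows:
  rows:
    - {"grip": 80, "xyz": [-1, 44, -8], "rotation": [0, 0, 0.056]}
    - {"grip": 80, "xyz": [-1, 44, -8], "rotation": [0, 0, 0.056]}
    - {"grip": 80, "xyz": [-1, 44, -8], "rotation": [0, 0, 0.056]}
    - {"grip": 80, "xyz": [-1, 44, -8], "rotation": [0, 0, 0.056]}
    - {"grip": 80, "xyz": [-1, 44, -8], "rotation": [0, 0, 0.056]}

```text
t: 2.5
ee_pos: [0.4929, -0.0262, 0.1913]
ee_rot: [[0.331, 0.943, 0.001], [0.943, -0.331, -0.0], [-0.0, 0.001, -1.0]]
force: [1.0, 0.7, 0.0]
finger_gap: 0.0587
```

>>> play_rows:
  rows:
    - {"grip": 80, "xyz": [-1, 44, -8], "rotation": [0, 0, 0.056]}
    - {"grip": 80, "xyz": [-1, 44, -8], "rotation": [0, 0, 0.056]}
    - {"grip": 80, "xyz": [-1, 44, -8], "rotation": [0, 0, 0.056]}
    - {"grip": 80, "xyz": [-1, 44, -8], "rotation": [0, 0, 0.056]}
    - {"grip": 80, "xyz": [-1, 44, -8], "rotation": [0, 0, 0.056]}

```text
t: 3.0
ee_pos: [0.488, 0.1937, 0.1513]
ee_rot: [[0.058, 0.998, 0.001], [0.998, -0.058, 0.0], [0.0, 0.001, -1.0]]
force: [0.6, -0.4, 0.7]
finger_gap: 0.0585
```

>>> play_rows:
  rows:
    - {"grip": 80, "xyz": [0, 0, -35], "rotation": [0, 0, 0.012]}
    - {"grip": 80, "xyz": [0, 0, -35], "rotation": [0, 0, 0]}
    - {"grip": 80, "xyz": [0, 0, -30], "rotation": [0, 0, 0]}
    - {"grip": 80, "xyz": [0, 0, 0], "rotation": [0, 0, 0]}
    - {"grip": 80, "xyz": [0, 0, 0], "rotation": [0, 0, 0]}

```text
t: 3.5
ee_pos: [0.4881, 0.1923, 0.0518]
ee_rot: [[0.048, 0.999, -0.001], [0.999, -0.048, 0.0], [0.0, -0.001, -1.0]]
force: [0.0, -0.9, 1.6]
finger_gap: 0.0583
```

```bash
python3 - <<'E'
from h import *
s=bot.snapshot("side");t=bot.snapshot("top")
cv2.imwrite("pics/side1.png",s[:,:,::-1]);cv2.imwrite("pics/top1.png",t[:,:,::-1])
x=bot.get_state(); p=x['ee_pos'];print(p)
print(proj('side',[p]),proj('top',[p]))
S=s.copy();u=proj('side',[p])[0]
a=cv2.resize(s[200:300,250:350],None,fx=4,fy=4,interpolation=3);b=cv2.resize(t[190:290,135:235],None,fx=4,fy=4,interpolation=3)
for im,n,o in((a,'side',(250,200)),(b,'top',(135,190))):
    q=(proj(n,[p])[0]-o+.5)*4; cv2.drawMarker(im,tuple(np.int32(q)),(0,255,255),0,10,1)
cv2.imwrite("pics/e1.png",np.hstack([a,b])[:,:,::-1])
E
```

```text
[0.48940664 0.19271475 0.05323614]
[[298.03423951 260.20202575]] [[178.17306857 233.78499305]]
```

View pics/e1.png

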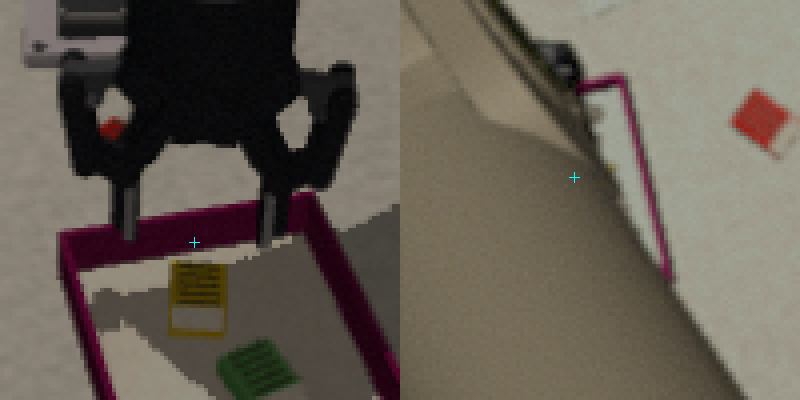

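Side view: the fingertips straddle the yellow cassette, with their midpoint at crop x≈195 over the cassette at x≈198. The projected TCP mark falls between the tips, so the side camera agrees with the arm. I'll descend and grip.

>>> play_rows:
  rows:
    - {"grip": 80, "xyz": [-2, -1, -20], "rotation": [0, 0, 0.006]}
    - {"grip": 80, "xyz": [0, 0, -15], "rotation": [0, 0, 0]}
    - {"grip": 80, "xyz": [0, 0, -9], "rotation": [0, 0, 0]}
    - {"grip": 80, "xyz": [0, 0, 0], "rotation": [0, 0, 0]}
    - {"grip": 80, "xyz": [0, 0, 0], "rotation": [0, 0, 0]}

```text
t: 4.1
ee_pos: [0.4864, 0.1914, 0.0077]
ee_rot: [[0.042, 0.999, 0.0], [0.999, -0.042, 0.0], [0.0, 0.0, -1.0]]
force: [-0.2, -0.1, -0.2]
finger_gap: 0.0587
```

>>> play_rows:
  rows:
    - {"grip": 180, "xyz": [0, 0, 0], "rotation": [0, 0, 0]}
    - {"grip": 220, "xyz": [0, 0, 0], "rotation": [0, 0, 0]}
    - {"grip": 220, "xyz": [0, 0, 0], "rotation": [0, 0, 0]}
    - {"grip": 220, "xyz": [0, 0, 0], "rotation": [0, 0, 0]}
    - {"grip": 220, "xyz": [0, 0, 0], "rotation": [0, 0, 0]}
  force: 30

```text
t: 4.6
ee_pos: [0.4867, 0.1914, 0.008]
ee_rot: [[0.042, 0.999, 0.001], [0.999, -0.042, 0.0], [0.0, 0.001, -1.0]]
force: [-0.3, -0.3, 5.5]
finger_gap: 0.0282
```

>>> play_rows:
  rows:
    - {"grip": 220, "xyz": [0, 0, 10], "rotation": [0, 0, 0]}
    - {"grip": 220, "xyz": [0, 0, 25], "rotation": [0, 0, 0]}
    - {"grip": 220, "xyz": [0, 0, 35], "rotation": [0, 0, 0]}
    - {"grip": 220, "xyz": [6, -20, 20], "rotation": [0, 0, 0.01]}
    - {"grip": 220, "xyz": [10, -40, 0], "rotation": [0, 0, 0.015]}

```text
t: 5.1
ee_pos: [0.5034, 0.1352, 0.1015]
ee_rot: [[0.01, 1.0, 0.006], [1.0, -0.01, 0.003], [0.003, 0.006, -1.0]]
force: [1.8, -0.1, -0.5]
finger_gap: 0.0278
```

>>> play_rows:
  rows:
    - {"grip": 220, "xyz": [10, -40, 0], "rotation": [0, 0, 0.015]}
    - {"grip": 220, "xyz": [10, -40, 0], "rotation": [0, 0, 0.015]}
    - {"grip": 220, "xyz": [10, -40, 0], "rotation": [0, 0, 0.015]}
    - {"grip": 220, "xyz": [10, -40, 0], "rotation": [0, 0, 0.015]}
    - {"grip": 220, "xyz": [4, -21, -10], "rotation": [0, 0, 0]}

```text
t: 5.6
ee_pos: [0.5475, -0.0546, 0.0888]
ee_rot: [[-0.039, 0.999, 0.003], [0.999, 0.039, -0.002], [-0.002, 0.003, -1.0]]
force: [-0.4, 0.3, 0.1]
finger_gap: 0.0281
```

>>> play_rows:
  rows:
    - {"grip": 220, "xyz": [0, 0, -20], "rotation": [0, 0, 0]}
    - {"grip": 220, "xyz": [0, 0, -15], "rotation": [0, 0, 0]}
    - {"grip": 220, "xyz": [0, 0, -10], "rotation": [0, 0, 0]}
    - {"grip": 220, "xyz": [0, 0, 0], "rotation": [0, 0, 0]}
    - {"grip": 220, "xyz": [0, 0, 0], "rotation": [0, 0, 0]}

```text
t: 6.1
ee_pos: [0.5462, -0.0489, 0.0426]
ee_rot: [[-0.045, 0.999, -0.0], [0.999, 0.045, 0.0], [0.0, -0.0, -1.0]]
force: [0.7, 0.0, 0.7]
finger_gap: 0.0283
```

```bash
python3 - <<'E'
from fit import *
s=bot.snapshot("side");t=bot.snapshot("top")
cv2.imwrite("pics/side2.png",s[:,:,::-1]);cv2.imwrite("pics/top2.png",t[:,:,::-1])
x=bot.get_state(); p=x['ee_pos'];print(p,x['ee_rot'][:2],x['finger_gap'])
a=cv2.resize(s[150:230,225:305],None,fx=7,fy=7,interpolation=3)
cv2.imwrite("pics/e2.png",a[:,:,::-1])
h=cv2.convexHull(proj('side',pose([p[0],p[1],1.614],CAS,p[2]-.0035)).astype(np.float32)).reshape(-1,2)
cv2.polylines(a,[np.int32((h-[225,150]+.5)*7)],True,(0,255,0),1)
cv2.imwrite("pics/e2b.png",a[:,:,::-1])
E
```

```text
[ 0.5467424  -0.04923409  0.04315977] [[-4.40078693e-02  9.99030346e-01  1.29455117e-03]
 [ 9.99031184e-01  4.40078691e-02  2.86259912e-05]] 0.027895104529627915
```

View pics/e2b.png

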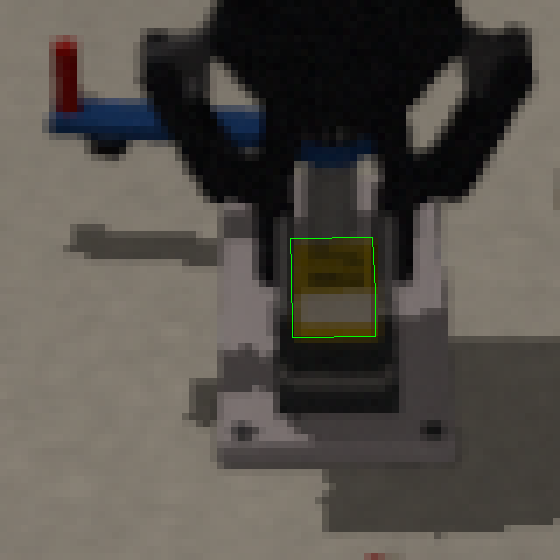

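View pics/top2.png

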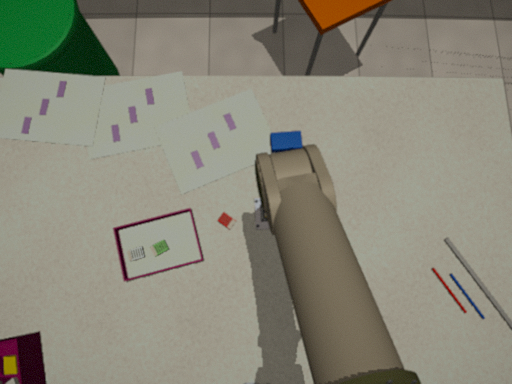

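```bash
python3 - <<'E'
from fit import *
f=np.array([.5495,-.1348,1.6123])
s=cv2.imread("pics/side0.png"); S=12; x0,y0,w,h=255,185,40,32
a=cv2.resize(s[y0:y0+h,x0:x0+w],None,fx=S,fy=S,interpolation=3)
a=np.clip(a.astype(float)*1.7,0,255).astype(np.uint8); b=a.copy()
for z,c in((.022,(0,255,0)),(.027,(0,0,255))):
    q=proj('side',pose(f,[(.0625,-.0165,z),(.1075,-.0165,z),(.1075,.0165,z),(.0625,.0165,z)],0))
    cv2.polylines(b,[np.int32((q-[x0,y0]+.5)*S)],True,c,1)
cv2.imwrite('pics/n1.png',np.vstack([a,b])[:, :] if False else cv2.resize(np.hstack([a,b]),(800,320)))
E
```

```text
(no output)
```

View pics/n1.png

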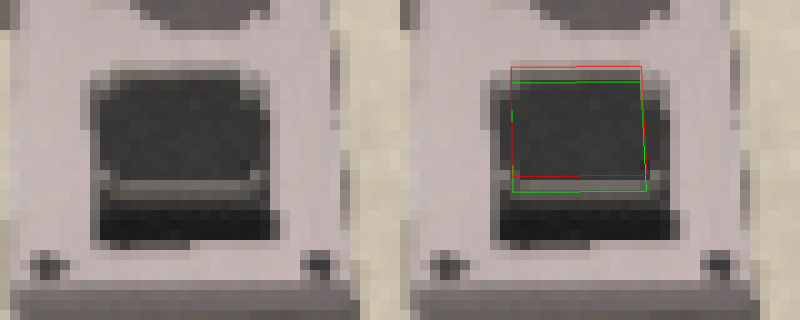

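The side overlay matches the held cassette, and the nest outline matches its walls to within about 1 mm. I'll lower it into the nest.

>>> play_rows:
  rows:
    - {"grip": 220, "xyz": [0, 0.5, -6], "rotation": [0, 0, 0]}
    - {"grip": 220, "xyz": [0, 0, -4], "rotation": [0, 0, 0]}
    - {"grip": 220, "xyz": [0, 0, -3], "rotation": [0, 0, 0]}
    - {"grip": 220, "xyz": [0, 0, -2], "rotation": [0, 0, 0]}
    - {"grip": 220, "xyz": [0, 0, 0], "rotation": [0, 0, 0]}

```text
t: 6.7
ee_pos: [0.5458, -0.049, 0.0268]
ee_rot: [[-0.043, 0.999, -0.001], [0.999, 0.043, 0.001], [0.001, -0.001, -1.0]]
force: [-0.1, 2.2, -1.0]
finger_gap: 0.0283
```

>>> play_rows:
  rows:
    - {"grip": 220, "xyz": [0, 0, -1], "rotation": [0, 0, 0]}
    - {"grip": 220, "xyz": [0, 0, -1], "rotation": [0, 0, 0]}
    - {"grip": 220, "xyz": [0, 0, 0], "rotation": [0, 0, 0]}
    - {"grip": 220, "xyz": [0, 0, 0], "rotation": [0, 0, 0]}
    - {"grip": 220, "xyz": [0, 0, 0], "rotation": [0, 0, 0]}

```text
t: 7.2
ee_pos: [0.5461, -0.049, 0.026]
ee_rot: [[-0.043, 0.999, 0.0], [0.999, 0.043, 0.0], [0.0, 0.0, -1.0]]
force: [-3.8, 2.0, 7.4]
finger_gap: 0.028
```

```bash
python3 - <<'E'
from fit import *
s=bot.snapshot("side")
cv2.imwrite("pics/side3.png",s[:,:,::-1])
x=bot.get_state(); p=x['ee_pos'];print(p,x['force'],x['finger_gap'])
a=cv2.resize(s[165:225,245:305],None,fx=9,fy=9,interpolation=2)
a=np.clip(a*1.7,0,255).astype(np.uint8)
cv2.imwrite("pics/e3.png",a[:,:,::-1])
E
```

```text
[ 0.54607111 -0.04895355  0.02600747] [-4.39149805  2.42321759  7.92223722] 0.02772220465475626
```

View pics/e3.png

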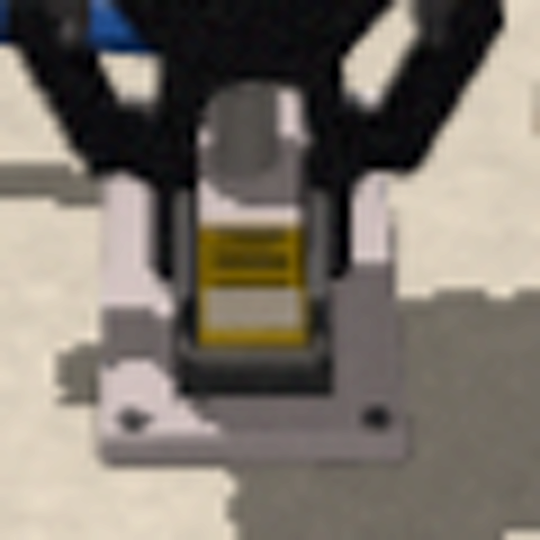

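Force is 8 N up, at the height expected for the cassette on the nest floor. The near end wall shows in front of the cassette, so it looks seated. I'll release and retreat upward.

>>> play_rows:
  rows:
    - {"grip": 120, "xyz": [0, 0, 0.5], "rotation": [0, 0, 0]}
    - {"grip": 100, "xyz": [0, 0, 0.5], "rotation": [0, 0, 0]}
    - {"grip": 100, "xyz": [0, 0, 0], "rotation": [0, 0, 0]}
    - {"grip": 100, "xyz": [0, 0, 8], "rotation": [0, 0, 0]}
    - {"grip": 100, "xyz": [0, 0, 20], "rotation": [0, 0, 0]}

```text
t: 7.75
ee_pos: [0.5447, -0.0494, 0.0534]
ee_rot: [[-0.043, 0.999, -0.003], [0.999, 0.043, 0.001], [0.001, -0.003, -1.0]]
force: [0.3, -0.1, 0.8]
finger_gap: 0.052
```

>>> play_rows:
  rows:
    - {"grip": 100, "xyz": [0, 0, 35], "rotation": [0, 0, 0]}
    - {"grip": 100, "xyz": [0, 0, 45], "rotation": [0, 0, 0]}
    - {"grip": 140, "xyz": [20, -10, 35], "rotation": [0, 0, 0]}
    - {"grip": 170, "xyz": [40, -20, 0], "rotation": [0, 0, 0.1]}
    - {"grip": 190, "xyz": [35, -40, 0], "rotation": [0, 0, 0.14]}

```text
t: 8.25
ee_pos: [0.6417, -0.1142, 0.1728]
ee_rot: [[-0.288, 0.958, 0.005], [0.958, 0.288, 0.001], [-0.001, 0.005, -1.0]]
force: [0.0, 0.8, -0.1]
finger_gap: 0.0218
```

```bash
python3 - <<'E'
from fit import *
s=bot.snapshot("side")
cv2.imwrite("pics/side4.png",s[:,:,::-1])
x=bot.get_state(); p=x['ee_pos'];print(p,x['force'],x['finger_gap'])
S=9;x0,y0=220,150
a=cv2.resize(s[y0:y0+66,x0:x0+80],None,fx=S,fy=S,interpolation=2)
a=np.clip(a*1.6,0,255).astype(np.uint8)
h=cv2.convexHull(proj('side',pose([.5459,-.0499,1.612],CAS,.022)).astype(np.float32)).reshape(-1,2)
cv2.polylines(a,[np.int32((h-[x0,y0]+.5)*S)],True,(0,255,0),1)
cv2.imwrite("pics/e4.png",a[:,:,::-1])
E
```

```text
[ 0.64359276 -0.12598857  0.16859014] [-1.76109611 -8.78541913 -0.87626131] 0.021650408977255654
```

View pics/e4.png

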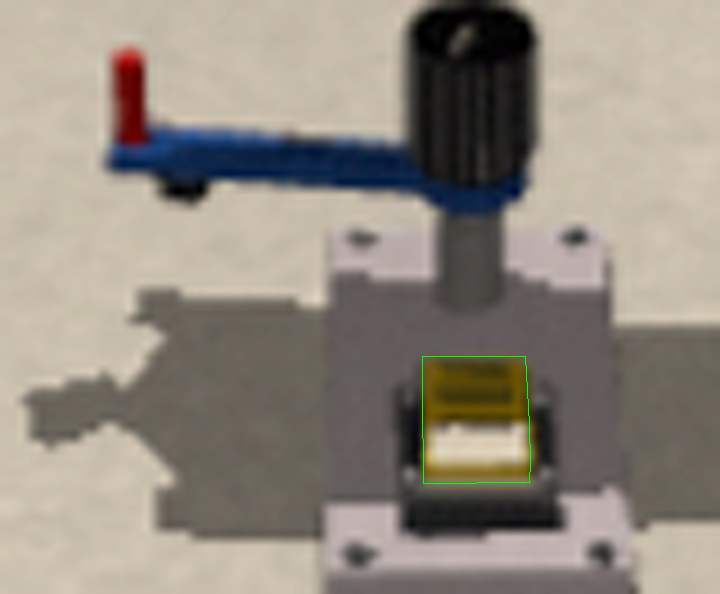

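The cassette sits in the nest at crop (475,420), on the predicted outline. The pin is at crop (130,95) and the strap hasn't moved. Next I'll turn the tool so the jaws straddle the pin tangentially.

>>> play_rows:
  rows:
    - {"grip": 175, "xyz": [7, -19, 0], "rotation": [0, 0, -0.146]}
    - {"grip": 175, "xyz": [0, 0, 0], "rotation": [0, 0, -0.146]}
    - {"grip": 175, "xyz": [0, 0, 0], "rotation": [0, 0, -0.146]}
    - {"grip": 175, "xyz": [0, 0, 0], "rotation": [0, 0, -0.146]}
    - {"grip": 175, "xyz": [0, 0, 0], "rotation": [0, 0, -0.146]}

```text
t: 8.8
ee_pos: [0.6459, -0.1361, 0.1696]
ee_rot: [[0.438, 0.899, -0.0], [0.899, -0.438, 0.0], [0.0, -0.0, -1.0]]
force: [0.7, -0.1, -0.0]
finger_gap: 0.0268
```

>>> play_rows:
  rows:
    - {"grip": 175, "xyz": [0, 0, 0], "rotation": [0, 0, -0.146]}
    - {"grip": 175, "xyz": [0, 0, 0], "rotation": [0, 0, -0.146]}
    - {"grip": 175, "xyz": [0, 0, 0], "rotation": [0, 0, -0.146]}
    - {"grip": 175, "xyz": [0, 0, 0], "rotation": [0, 0, -0.146]}
    - {"grip": 175, "xyz": [0, 0, 0], "rotation": [0, 0, -0.146]}

```text
t: 9.3
ee_pos: [0.6459, -0.1361, 0.1697]
ee_rot: [[0.926, 0.378, 0.0], [0.378, -0.926, 0.0], [0.0, -0.0, -1.0]]
force: [0.3, -0.3, -0.5]
finger_gap: 0.0271
```

>>> play_rows:
  rows:
    - {"grip": 175, "xyz": [0, 0, 0], "rotation": [0, 0, -0.146]}
    - {"grip": 175, "xyz": [0, 0, -20], "rotation": [0, 0, -0.146]}
    - {"grip": 175, "xyz": [0, 0, -30], "rotation": [0, 0, -0.146]}
    - {"grip": 175, "xyz": [0, 0, -15], "rotation": [0, 0, 0]}
    - {"grip": 175, "xyz": [0, 0, 0], "rotation": [0, 0, 0]}

```text
t: 9.8
ee_pos: [0.6442, -0.1357, 0.1016]
ee_rot: [[0.999, -0.04, -0.005], [-0.04, -0.999, 0.001], [-0.005, -0.001, -1.0]]
force: [-0.1, 0.3, 0.2]
finger_gap: 0.0267
```

```bash
cat > look.py <<'E'
import sys
from fit import *
n,cam,x0,y0,w,h,S=sys.argv[1],sys.argv[2],*map(int,sys.argv[3:8])
s=bot.snapshot(cam)
cv2.imwrite(f"pics/{cam}{n}.png",s[:,:,::-1])
x=bot.get_state(); p=x['ee_pos'];print(x['t'],np.round(p,4),np.round(x['force'],1),round(x['finger_gap'],4),'q7',round(x['joints'][6],2),'yaw',np.arctan2(x['ee_rot'][1][1],x['ee_rot'][0][1]))
a=cv2.resize(s[y0:y0+h,x0:x0+w],None,fx=S,fy=S,interpolation=2)
a=np.clip(a*1.6,0,255).astype(np.uint8)
q=(proj(cam,[p])[0]-[x0,y0]+.5)*S
cv2.drawMarker(a,tuple(int(v) for v in q),(0,255,255),0,12,1)
cv2.imwrite(f"pics/e{n}.png",a[:,:,::-1])
E
python3 look.py 5 side 200 120 100 95 6
```

```text
9.85 [ 0.6453 -0.1359  0.1036] [-0.6 -0.7  0.7] 0.0269 q7 -1.52 yaw -1.6108146881983498
```

View pics/e5.png

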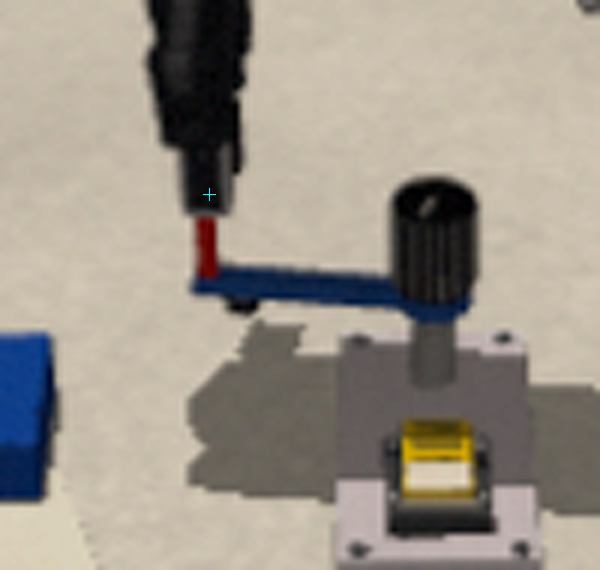

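>>> play_rows:
  rows:
    - {"grip": 175, "xyz": [1, -2.5, -7], "rotation": [0, 0, 0]}
    - {"grip": 175, "xyz": [0, 0, -12], "rotation": [0, 0, 0]}
    - {"grip": 175, "xyz": [0, 0, -10], "rotation": [0, 0, 0]}
    - {"grip": 175, "xyz": [0, 0, -8], "rotation": [0, 0, 0]}
    - {"grip": 175, "xyz": [0, 0, 0], "rotation": [0, 0, 0]}

```text
t: 10.35
ee_pos: [0.6459, -0.1383, 0.0653]
ee_rot: [[0.999, -0.044, -0.003], [-0.044, -0.999, 0.001], [-0.003, -0.001, -1.0]]
force: [0.2, 0.2, -0.5]
finger_gap: 0.0265
```

```bash
python3 look.py 6 side 200 120 100 95 6
```

```text
10.4 [ 0.6465 -0.1383  0.0663] [ 0.6 -0.2  0.3] 0.0267 q7 -1.53 yaw -1.6146145601944641
```

View pics/e6.png

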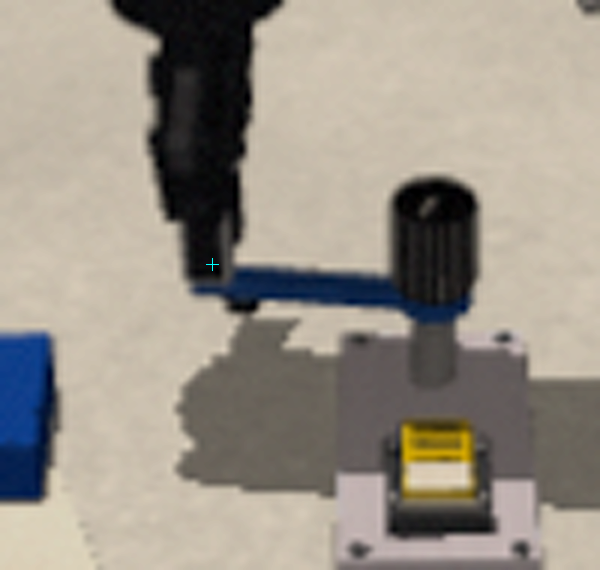

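```bash
python3 - <<'E'
import numpy as np
a=-0.036+0.14*np.arange(13); P=1000*np.c_[.097*np.cos(a),.097*np.sin(a)]
print(np.round(np.diff(P,axis=0),1).tolist(), a[-1])
E
```

```text
[[-0.5, 13.6], [-2.3, 13.4], [-4.2, 12.9], [-6.0, 12.2], [-7.6, 11.2], [-9.1, 10.1], [-10.4, 8.7], [-11.5, 7.2], [-12.4, 5.5], [-13.1, 3.7], [-13.4, 1.9], [-13.6, -0.0]] 1.6440000000000001
```

>>> play_rows:
  rows:
    - {"grip": 200, "xyz": [0, 0, 0], "rotation": [0, 0, 0]}
    - {"grip": 200, "xyz": [-0.5, 13.6, 0], "rotation": [0, 0, 0.14]}
    - {"grip": 200, "xyz": [-2.3, 13.4, 0], "rotation": [0, 0, 0.14]}
    - {"grip": 200, "xyz": [-4.2, 12.9, 0], "rotation": [0, 0, 0.14]}
    - {"grip": 200, "xyz": [-6, 12.2, 0], "rotation": [0, 0, 0.14]}

```text
t: 10.9
ee_pos: [0.6347, -0.0858, 0.0682]
ee_rot: [[0.867, 0.498, 0.002], [0.498, -0.867, -0.0], [0.002, 0.001, -1.0]]
force: [0.3, 0.5, 0.7]
finger_gap: 0.0184
```

```bash
python3 look.py 7 side 200 120 100 95 6
```

```text
10.95 [ 0.6338 -0.0829  0.0681] [-0.2  1.7 -0.3] 0.0184 q7 -1.09 yaw -1.0380087925488766
```

View pics/e7.png

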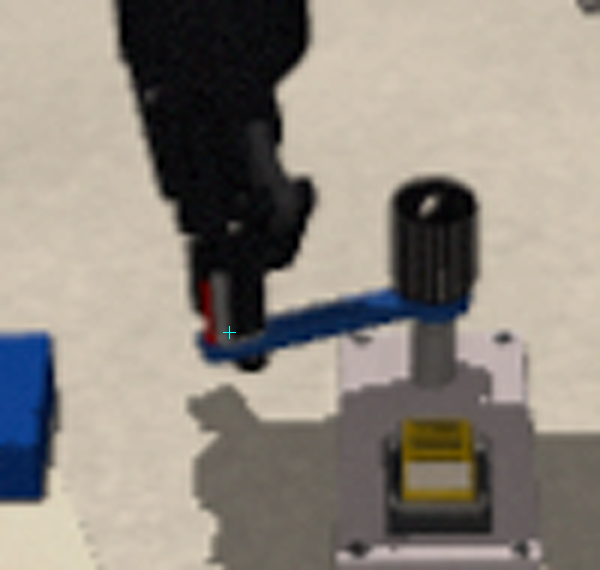

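```bash
python3 - <<'E'
from fit import *
for uv,z in(((208,305),.078),((209,340),.061)):
    q=atz('side',[[200+(uv[0]+.5)/6-.5,120+(uv[1]+.5)/6-.5]],z)[0]; d=q[:2]-[.5495,-.1348]; print(q,np.hypot(*d),np.arctan2(d[1],d[0]))
q=np.array([.6338,-.0829]);d=q-[.5495,-.1348];print(np.hypot(*d),np.arctan2(d[1],d[0]))
E
```

```text
[ 0.64256282 -0.08832344  0.078     ] 0.10402287553889425 0.4631759502152175
[ 0.64290665 -0.08727945  0.061     ] 0.10479982836189702 0.4706223851907501
0.09899545444110051 0.5518535133974889
```

>>> play_rows:
  rows:
    - {"grip": 200, "xyz": [-5, 13, 0], "rotation": [0, 0, 0.14]}
    - {"grip": 200, "xyz": [-8.2, 11.5, 0], "rotation": [0, 0, 0.14]}
    - {"grip": 200, "xyz": [-10.4, 8.7, 0], "rotation": [0, 0, 0.14]}
    - {"grip": 200, "xyz": [-11.5, 7.2, 0], "rotation": [0, 0, 0.14]}
    - {"grip": 200, "xyz": [-12.4, 5.5, 0], "rotation": [0, 0, 0.14]}

```text
t: 11.45
ee_pos: [0.5869, -0.0402, 0.068]
ee_rot: [[0.345, 0.939, 0.001], [0.939, -0.345, -0.0], [0.0, 0.001, -1.0]]
force: [1.6, 0.2, 0.5]
finger_gap: 0.0184
```

```bash
python3 look.py 8 side 200 120 100 95 6
```

```text
11.5 [ 0.585  -0.0393  0.0678] [-0.9  0.2 -0.6] 0.0182 q7 -0.52 yaw -0.34223232958528993
```

View pics/e8.png

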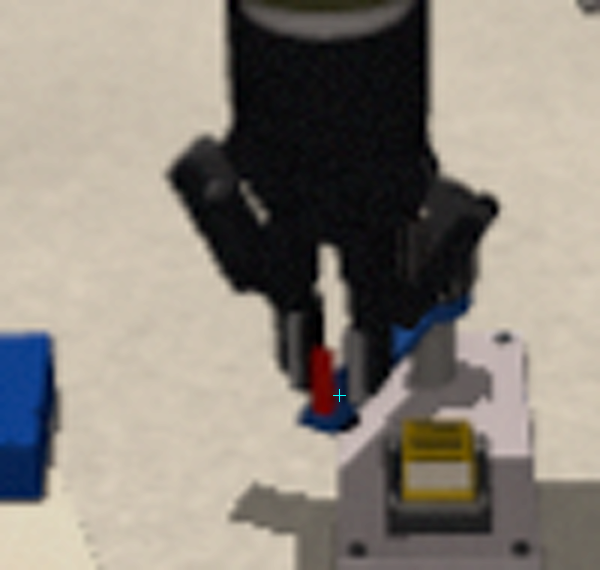

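>>> play_rows:
  rows:
    - {"grip": 200, "xyz": [-13.1, 3.7, 0], "rotation": [0, 0, 0.14]}
    - {"grip": 200, "xyz": [-13.4, 1.9, 0], "rotation": [0, 0, 0.14]}
    - {"grip": 200, "xyz": [-13.6, 0, 0], "rotation": [0, 0, 0.1]}
    - {"grip": 200, "xyz": [-3, 0, 0], "rotation": [0, 0, 0]}
    - {"grip": 200, "xyz": [-1, 0, 0], "rotation": [0, 0, 0]}

```text
t: 12.0
ee_pos: [0.5429, -0.0355, 0.0678]
ee_rot: [[-0.018, 1.0, 0.001], [1.0, 0.018, -0.0], [-0.0, 0.001, -1.0]]
force: [0.5, 0.6, -0.4]
finger_gap: 0.0184
```

```bash
python3 look.py 9 side 200 120 100 95 6
```

```text
12.05 [ 0.5431 -0.0354  0.0677] [0.5 0.6 0.5] 0.0183 q7 -0.18 yaw 0.01933585457353252
```

View pics/e9.png

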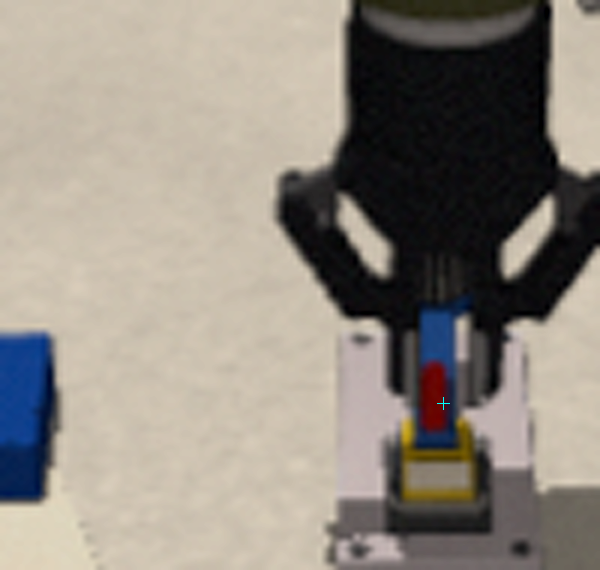

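>>> play_rows:
  rows:
    - {"grip": 200, "xyz": [-1, 0, 0], "rotation": [0, 0, 0]}
    - {"grip": 200, "xyz": [-1, 0, 0], "rotation": [0, 0, 0]}
    - {"grip": 200, "xyz": [-1, 0, 0], "rotation": [0, 0, 0]}
    - {"grip": 200, "xyz": [0, 0, 0], "rotation": [0, 0, 0]}
    - {"grip": 200, "xyz": [0, 0, 0], "rotation": [0, 0, 0]}

```text
t: 12.55
ee_pos: [0.5399, -0.0349, 0.0675]
ee_rot: [[-0.025, 1.0, 0.001], [1.0, 0.025, 0.0], [0.0, 0.001, -1.0]]
force: [3.1, -0.4, -0.5]
finger_gap: 0.0181
```

>>> play_rows:
  rows:
    - {"grip": 200, "xyz": [-1, 0, 0], "rotation": [0, 0, 0]}
    - {"grip": 200, "xyz": [-1, 0, 0], "rotation": [0, 0, 0]}
    - {"grip": 200, "xyz": [0, 0, 0], "rotation": [0, 0, 0]}
    - {"grip": 200, "xyz": [0, 0, 0], "rotation": [0, 0, 0]}
    - {"grip": 200, "xyz": [0, 0, 0], "rotation": [0, 0, 0]}

```text
t: 13.05
ee_pos: [0.5384, -0.035, 0.0677]
ee_rot: [[-0.025, 1.0, 0.002], [1.0, 0.025, 0.0], [-0.0, 0.002, -1.0]]
force: [5.6, -0.3, -0.7]
finger_gap: 0.0183
```

```bash
python3 look.py 10 side 200 120 100 95 6
```

```text
13.1 [ 0.5384 -0.035   0.0677] [ 5.9 -0.8 -2. ] 0.0181 q7 -0.17 yaw 0.024729746615451197
```

View pics/e10.png

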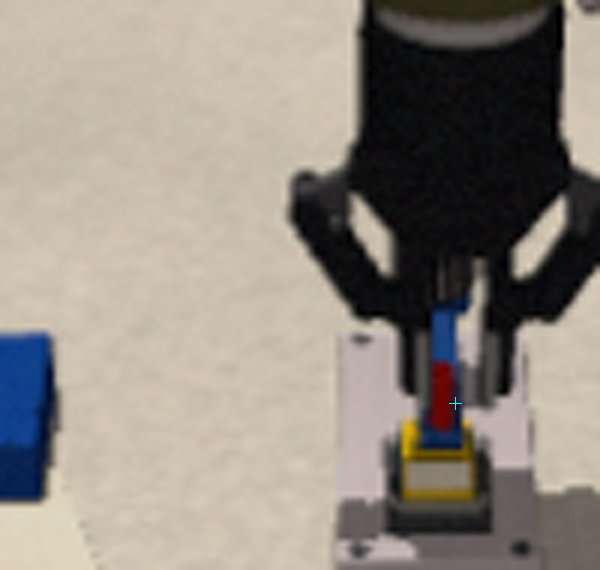

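```bash
python3 - <<'E'
from fit import *
f=[.5495,-.1348,1.6123]
for q in(0,.05,-.03):
    a=f[2]-q; print(q,((proj('side',[[f[0]+.1*np.cos(a),f[1]+.1*np.sin(a),z] for z in(.060,.088)])-[200,120]+.5)*6).round(1).tolist())
E
```

```text
0 [[437.8, 419.3], [438.2, 362.2]]
0.05 [[425.4, 419.2], [425.6, 362.1]]
-0.03 [[445.3, 419.2], [445.7, 362.1]]
```

>>> play_rows:
  rows:
    - {"grip": 190, "xyz": [4, 0, 0], "rotation": [0, 0, 0]}
    - {"grip": 180, "xyz": [0, 0, 8], "rotation": [0, 0, 0]}
    - {"grip": 180, "xyz": [0, 0, 25], "rotation": [0, 0, 0]}
    - {"grip": 150, "xyz": [0, 0, 35], "rotation": [0, 0, 0.1]}
    - {"grip": 100, "xyz": [0, -10, 20], "rotation": [0, 0, 0.14]}

```text
t: 13.6
ee_pos: [0.5417, -0.0428, 0.1581]
ee_rot: [[-0.269, 0.963, 0.001], [0.963, 0.269, 0.001], [0.0, 0.001, -1.0]]
force: [0.6, -0.2, -0.3]
finger_gap: 0.0484
```

```bash
python3 look.py 11 side 215 125 100 95 6; python3 - <<'E'
from fit import *
b=atz('side',[[313.5,181]],0)[0]; print('bottle approx base front',b)
print('knob box',[(np.round(x['rect'],1).tolist(),round(x['p'],2)) for x in bot.boxes_of('knob','side')])
E
```

```text
13.65 [ 0.5432 -0.046   0.1607] [ 2.2 -1.9  2. ] 0.0518 q7 0.14 yaw 0.280738265077907
bottle approx base front [ 4.35225050e-01 -1.59557311e-01 -1.11022302e-16]
knob box [([273.2, 161.6, 15.4, 18.9], 0.5)]
```

View pics/e11.png

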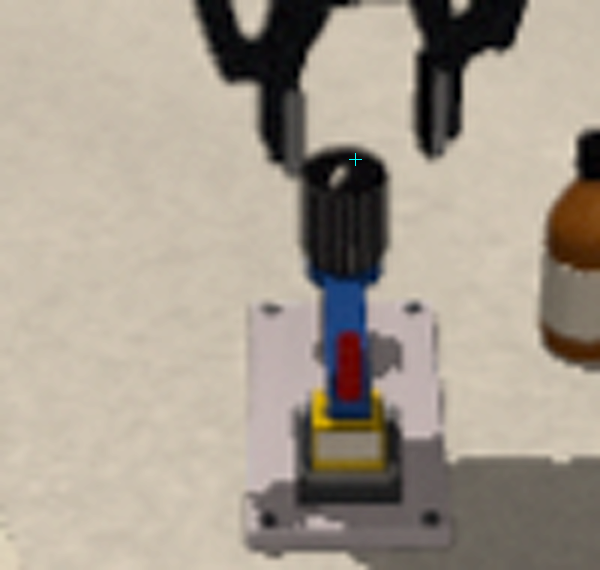

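```bash
python3 - <<'E'
from fit import *
t=np.linspace(0,2*np.pi,60)
for c in((.5495,-.1348),(.5485,-.1348)):
  for zt in(.1055,):
    V=np.array([(c[0]+.018*np.cos(a),c[1]+.018*np.sin(a),z) for a in t for z in(zt,zt-.044)])
    q=(proj('side',V)-[215,125]+.5)*6; print(c,q.min(0).round(1),q.max(0).round(1))
s=cv2.imread('pics/side11.png').astype(int).sum(2)
print(s[158,262:284]);print(s[163,262:284]);print(s[140:175,272]);
E
```

```text
(0.5495, -0.1348) [301.5 143. ] [386.1 274.2]
(0.5485, -0.1348) [303.9 143. ] [388.5 274.2]
[360 356 295 160  69  27  67  49  46  59  40  66  34  60  57  41  78 188
 329 358 360 362]
[349 350 297 164  67  40  68  54  43  64  37  69  32  66  56  45  75 180
 331 367 361 359]
[359 362 358 356 350 353 359 361 356 209  57  23  90 178 128  47  21  43
  40  42  31  35  35  37  33  44  35  37  34  27  28  63 125 133 137]
```

>>> play_rows:
  rows:
    - {"grip": 100, "xyz": [2, -29, 0], "rotation": [0, 0, 0.14]}
    - {"grip": 100, "xyz": [2, -29, 0], "rotation": [0, 0, 0.14]}
    - {"grip": 100, "xyz": [2, -29, 0], "rotation": [0, 0, 0.14]}
    - {"grip": 100, "xyz": [0, 0, 0], "rotation": [0, 0, 0.14]}
    - {"grip": 100, "xyz": [0, 0, 0], "rotation": [0, 0, 0.14]}

```text
t: 14.2
ee_pos: [0.5464, -0.1329, 0.1543]
ee_rot: [[-0.823, 0.568, -0.002], [0.568, 0.823, 0.001], [0.002, -0.001, -1.0]]
force: [0.3, 0.2, 0.2]
finger_gap: 0.0518
```

>>> play_rows:
  rows:
    - {"grip": 100, "xyz": [0, 0, 0], "rotation": [0, 0, 0.14]}
    - {"grip": 100, "xyz": [0, 0, 0], "rotation": [0, 0, 0.14]}
    - {"grip": 100, "xyz": [0, 0, 0], "rotation": [0, 0, 0.14]}
    - {"grip": 100, "xyz": [0, 0, 0], "rotation": [0, 0, 0.14]}
    - {"grip": 100, "xyz": [0, 0, 0], "rotation": [0, 0, 0.03]}

```text
t: 14.7
ee_pos: [0.5467, -0.1315, 0.1545]
ee_rot: [[-1.0, 0.014, -0.002], [0.014, 1.0, 0.001], [0.002, 0.001, -1.0]]
force: [-0.5, -0.3, -0.2]
finger_gap: 0.0513
```

```bash
python3 look.py 12 side 215 105 100 95 6
```

```text
14.75 [ 0.5468 -0.1316  0.1546] [-0.6  0.6  0.3] 0.052 q7 1.49 yaw 1.555008290985833
```

View pics/e12.png

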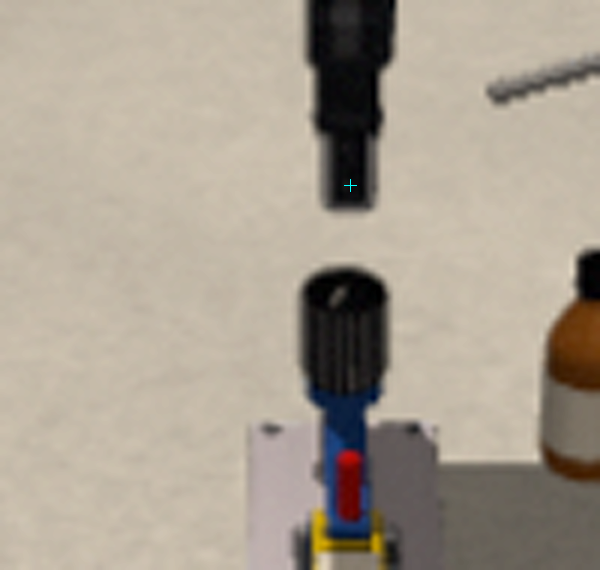

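>>> play_rows:
  rows:
    - {"grip": 100, "xyz": [2, -1.5, -25], "rotation": [0, 0, 0]}
    - {"grip": 100, "xyz": [0, 0, -25], "rotation": [0, 0, 0]}
    - {"grip": 100, "xyz": [0, 0, -20], "rotation": [0, 0, 0]}
    - {"grip": 100, "xyz": [0, 0, -10], "rotation": [0, 0, 0]}
    - {"grip": 100, "xyz": [0, 0, 0], "rotation": [0, 0, 0]}

```text
t: 15.25
ee_pos: [0.5483, -0.1331, 0.0739]
ee_rot: [[-1.0, 0.018, -0.003], [0.018, 1.0, 0.001], [0.003, 0.001, -1.0]]
force: [-0.3, -0.6, 0.5]
finger_gap: 0.052
```

>>> play_rows:
  rows:
    - {"grip": 150, "xyz": [0, 0, 0], "rotation": [0, 0, 0]}
    - {"grip": 200, "xyz": [0, 0, 0], "rotation": [0, 0, 0]}
    - {"grip": 200, "xyz": [0, 0, 0], "rotation": [0, 0, 0]}
    - {"grip": 200, "xyz": [0, 0, 0], "rotation": [0, 0, 0]}
    - {"grip": 200, "xyz": [0, 0, 0], "rotation": [0, 0, 0]}
  force: 25

```text
t: 15.75
ee_pos: [0.5502, -0.1295, 0.0768]
ee_rot: [[-1.0, 0.013, 0.001], [0.013, 1.0, 0.003], [-0.001, 0.003, -1.0]]
force: [-1.8, 9.8, 2.7]
finger_gap: 0.0351
```

>>> play_rows:
  rows:
    - {"grip": 200, "xyz": [0, 3.5, -1], "rotation": [0, 0, 0]}
    - {"grip": 200, "xyz": [0, 0, 0], "rotation": [0, 0, -0.05]}
    - {"grip": 200, "xyz": [0, 0, -0.15], "rotation": [0, 0, -0.14]}
    - {"grip": 200, "xyz": [0, 0, -0.15], "rotation": [0, 0, -0.14]}
    - {"grip": 200, "xyz": [0, 0, -0.15], "rotation": [0, 0, -0.14]}

```text
t: 16.25
ee_pos: [0.5501, -0.1295, 0.0761]
ee_rot: [[-0.881, 0.472, 0.002], [0.472, 0.881, -0.001], [-0.002, 0.0, -1.0]]
force: [-5.0, 1.9, 9.1]
finger_gap: 0.0351
```

>>> play_rows:
  rows:
    - {"grip": 200, "xyz": [0, 0, -0.15], "rotation": [0, 0, -0.14]}
    - {"grip": 200, "xyz": [0, 0, -0.15], "rotation": [0, 0, -0.14]}
    - {"grip": 200, "xyz": [0, 0, -0.15], "rotation": [0, 0, -0.14]}
    - {"grip": 200, "xyz": [0, 0, -0.15], "rotation": [0, 0, -0.14]}
    - {"grip": 200, "xyz": [0, 0, -0.15], "rotation": [0, 0, -0.14]}

```text
t: 16.75
ee_pos: [0.5496, -0.1296, 0.0753]
ee_rot: [[-0.37, 0.929, 0.001], [0.929, 0.37, -0.001], [-0.001, 0.0, -1.0]]
force: [-6.2, 1.8, 8.8]
finger_gap: 0.0351
```

```bash
python3 look.py 13 side 215 105 100 95 6
```

```text
16.8 [ 0.5496 -0.1296  0.0754] [-6.5  1.7  9. ] 0.0356 q7 0.34 yaw 0.36950225265012654
```

View pics/e13.png

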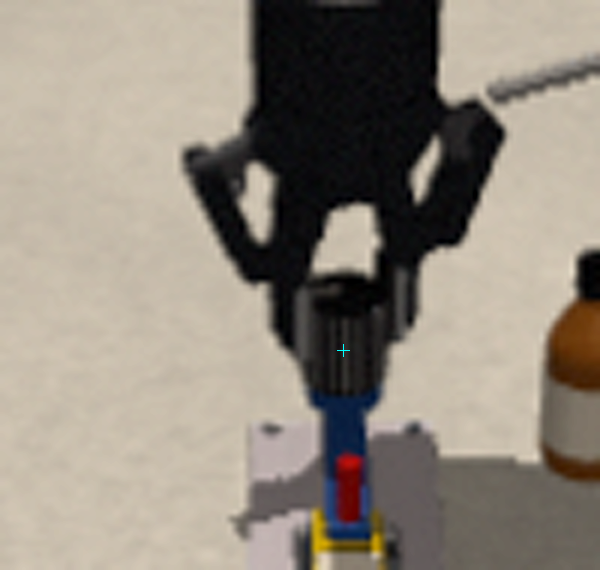

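>>> play_rows:
  rows:
    - {"grip": 200, "xyz": [-1.5, -0.5, 0.5], "rotation": [0, 0, -0.14]}
    - {"grip": 200, "xyz": [0, 0, -0.15], "rotation": [0, 0, -0.14]}
    - {"grip": 200, "xyz": [0, 0, -0.15], "rotation": [0, 0, -0.14]}
    - {"grip": 200, "xyz": [0, 0, -0.15], "rotation": [0, 0, -0.14]}
    - {"grip": 200, "xyz": [0, 0, -0.15], "rotation": [0, 0, -0.14]}

```text
t: 17.3
ee_pos: [0.549, -0.1293, 0.0748]
ee_rot: [[0.315, 0.949, 0.002], [0.949, -0.315, 0.001], [0.001, 0.002, -1.0]]
force: [-0.5, 1.5, 1.1]
finger_gap: 0.035
```

>>> play_rows:
  rows:
    - {"grip": 200, "xyz": [0, 0, -0.15], "rotation": [0, 0, -0.14]}
    - {"grip": 200, "xyz": [0, 0, -0.15], "rotation": [0, 0, -0.14]}
    - {"grip": 200, "xyz": [0, 0, -0.15], "rotation": [0, 0, -0.14]}
    - {"grip": 200, "xyz": [0, 0, -0.15], "rotation": [0, 0, -0.14]}
    - {"grip": 200, "xyz": [0, 0, -0.15], "rotation": [0, 0, -0.14]}

```text
t: 17.8
ee_pos: [0.5489, -0.129, 0.074]
ee_rot: [[0.852, 0.523, 0.002], [0.523, -0.852, 0.001], [0.002, 0.0, -1.0]]
force: [-1.3, 3.2, 2.5]
finger_gap: 0.0351
```

>>> play_rows:
  rows:
    - {"grip": 200, "xyz": [0, 0, -0.15], "rotation": [0, 0, -0.14]}
    - {"grip": 200, "xyz": [0, 0, -0.15], "rotation": [0, 0, -0.14]}
    - {"grip": 200, "xyz": [0, 0, -0.15], "rotation": [0, 0, -0.14]}
    - {"grip": 200, "xyz": [0, 0, -0.15], "rotation": [0, 0, -0.14]}
    - {"grip": 200, "xyz": [0, 0, -0.15], "rotation": [0, 0, -0.14]}

```text
t: 18.3
ee_pos: [0.5491, -0.1286, 0.0732]
ee_rot: [[0.989, -0.149, 0.003], [-0.149, -0.989, 0.002], [0.002, -0.002, -1.0]]
force: [-0.5, 3.7, 1.6]
finger_gap: 0.0351
```

>>> play_rows:
  rows:
    - {"grip": 200, "xyz": [0, 0, -0.15], "rotation": [0, 0, -0.14]}
    - {"grip": 200, "xyz": [0, 0, -0.15], "rotation": [0, 0, -0.14]}
    - {"grip": 200, "xyz": [0, 0, -0.15], "rotation": [0, 0, -0.14]}
    - {"grip": 200, "xyz": [0, 0, -0.15], "rotation": [0, 0, -0.14]}
    - {"grip": 200, "xyz": [0, 0, -0.15], "rotation": [0, 0, -0.14]}

```text
t: 18.8
ee_pos: [0.5494, -0.1284, 0.0725]
ee_rot: [[0.661, -0.751, 0.003], [-0.751, -0.661, 0.002], [0.001, -0.004, -1.0]]
force: [0.1, 3.1, 0.4]
finger_gap: 0.0349
```

>>> play_rows:
  rows:
    - {"grip": 200, "xyz": [0, 0.5, -0.15], "rotation": [0, 0, -0.14]}
    - {"grip": 200, "xyz": [0, 0.5, -0.15], "rotation": [0, 0, -0.14]}
    - {"grip": 100, "xyz": [0, 0, 0], "rotation": [0, 0, 0]}
    - {"grip": 100, "xyz": [0, 0, 0], "rotation": [0, 0, 0]}
    - {"grip": 100, "xyz": [0, 0, 0], "rotation": [0, 0, 0.14]}

```text
t: 19.3
ee_pos: [0.5483, -0.1293, 0.0711]
ee_rot: [[0.557, -0.83, 0.001], [-0.83, -0.557, -0.0], [0.001, -0.001, -1.0]]
force: [-0.3, -0.5, -1.2]
finger_gap: 0.0517
```

>>> play_rows:
  rows:
    - {"grip": 100, "xyz": [0, 0, 0], "rotation": [0, 0, 0.145]}
    - {"grip": 100, "xyz": [0, 0, 0], "rotation": [0, 0, 0.145]}
    - {"grip": 100, "xyz": [0, 0, 0], "rotation": [0, 0, 0.145]}
    - {"grip": 100, "xyz": [0, 0, 0], "rotation": [0, 0, 0.145]}
    - {"grip": 100, "xyz": [0, 0, 0], "rotation": [0, 0, 0.145]}

```text
t: 19.8
ee_pos: [0.5482, -0.1295, 0.0709]
ee_rot: [[0.969, -0.247, 0.001], [-0.247, -0.969, 0.0], [0.001, -0.0, -1.0]]
force: [0.3, -0.2, -0.7]
finger_gap: 0.0519
```

>>> play_rows:
  rows:
    - {"grip": 100, "xyz": [0, 0, 0], "rotation": [0, 0, 0.145]}
    - {"grip": 100, "xyz": [0, 0, 0], "rotation": [0, 0, 0.145]}
    - {"grip": 100, "xyz": [0, 0, 0], "rotation": [0, 0, 0.145]}
    - {"grip": 100, "xyz": [0, 0, 0], "rotation": [0, 0, 0.145]}
    - {"grip": 100, "xyz": [0, 0, 0], "rotation": [0, 0, 0.145]}

```text
t: 20.3
ee_pos: [0.5482, -0.1296, 0.0709]
ee_rot: [[0.889, 0.457, 0.001], [0.457, -0.889, 0.0], [0.001, 0.0, -1.0]]
force: [-0.1, 0.1, 0.6]
finger_gap: 0.0519
```

>>> play_rows:
  rows:
    - {"grip": 100, "xyz": [0, 0, 0], "rotation": [0, 0, 0.145]}
    - {"grip": 100, "xyz": [0, 0, 0], "rotation": [0, 0, 0.145]}
    - {"grip": 100, "xyz": [0, 0, 0], "rotation": [0, 0, 0.145]}
    - {"grip": 100, "xyz": [0, 0, 0], "rotation": [0, 0, 0.145]}
    - {"grip": 100, "xyz": [0, 0, 0], "rotation": [0, 0, 0.145]}

```text
t: 20.8
ee_pos: [0.5482, -0.1296, 0.071]
ee_rot: [[0.362, 0.932, 0.001], [0.932, -0.362, -0.0], [0.0, 0.001, -1.0]]
force: [0.3, -0.3, 0.7]
finger_gap: 0.0516
```

>>> play_rows:
  rows:
    - {"grip": 100, "xyz": [0, 0, 0], "rotation": [0, 0, 0.145]}
    - {"grip": 100, "xyz": [0, 0, 0], "rotation": [0, 0, 0.145]}
    - {"grip": 100, "xyz": [0, 0, 0], "rotation": [0, 0, 0.145]}
    - {"grip": 100, "xyz": [0, 0, 0], "rotation": [0, 0, 0.145]}
    - {"grip": 100, "xyz": [0, 0, 0], "rotation": [0, 0, 0.145]}

```text
t: 21.3
ee_pos: [0.5482, -0.1297, 0.071]
ee_rot: [[-0.347, 0.938, 0.001], [0.938, 0.347, -0.0], [-0.0, 0.001, -1.0]]
force: [0.3, 0.1, 0.4]
finger_gap: 0.0518
```

>>> play_rows:
  rows:
    - {"grip": 100, "xyz": [0, 0, 0], "rotation": [0, 0, 0.145]}
    - {"grip": 100, "xyz": [0, 0, 0], "rotation": [0, 0, 0.145]}
    - {"grip": 100, "xyz": [0, 0, 0], "rotation": [0, 0, 0.145]}
    - {"grip": 100, "xyz": [0, 0, 0], "rotation": [0, 0, 0.145]}
    - {"grip": 100, "xyz": [0, 0, 0], "rotation": [0, 0, 0]}

```text
t: 21.8
ee_pos: [0.5481, -0.1298, 0.0708]
ee_rot: [[-0.801, 0.598, 0.0], [0.598, 0.801, 0.0], [-0.0, 0.0, -1.0]]
force: [0.1, 0.3, -0.3]
finger_gap: 0.0519
```

```bash
python3 look.py 14 side 215 105 100 95 6
```

```text
21.85 [ 0.5481 -0.1297  0.0708] [0.1 0.1 0. ] 0.052 q7 0.85 yaw 0.9237466425411022
```

View pics/e14.png

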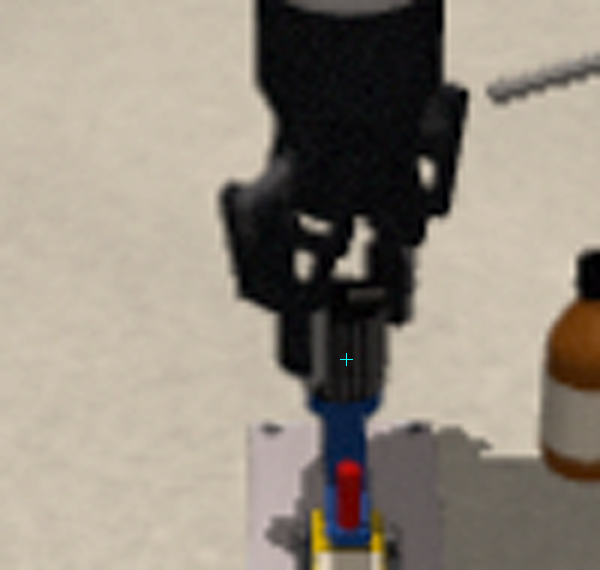

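The knob's bottom edge went from row 392 to 400 and its mark has turned, so the screw is turning. I'll regrip for the second stroke.

>>> play_rows:
  rows:
    - {"grip": 200, "xyz": [0.8, 0.8, 0], "rotation": [0, 0, 0]}
    - {"grip": 200, "xyz": [0, 0, 0], "rotation": [0, 0, 0]}
    - {"grip": 200, "xyz": [0, 0, 0], "rotation": [0, 0, 0]}
    - {"grip": 200, "xyz": [0, 0, 0], "rotation": [0, 0, 0]}
    - {"grip": 200, "xyz": [0, 0, -0.15], "rotation": [0, 0, -0.14]}

```text
t: 22.35
ee_pos: [0.5491, -0.1285, 0.0706]
ee_rot: [[-0.706, 0.708, 0.001], [0.708, 0.706, -0.0], [-0.0, 0.0, -1.0]]
force: [0.2, 0.5, 3.0]
finger_gap: 0.0351
```

>>> play_rows:
  rows:
    - {"grip": 200, "xyz": [0, 0, -0.15], "rotation": [0, 0, -0.145]}
    - {"grip": 200, "xyz": [0, 0, -0.15], "rotation": [0, 0, -0.145]}
    - {"grip": 200, "xyz": [0, 0, -0.15], "rotation": [0, 0, -0.145]}
    - {"grip": 200, "xyz": [0, 0, -0.15], "rotation": [0, 0, -0.145]}
    - {"grip": 200, "xyz": [0, 0, -0.15], "rotation": [0, 0, -0.145]}

```text
t: 22.85
ee_pos: [0.5494, -0.1283, 0.0699]
ee_rot: [[-0.054, 0.999, 0.001], [0.999, 0.054, 0.0], [-0.0, 0.001, -1.0]]
force: [1.7, -0.6, 0.7]
finger_gap: 0.0354
```

>>> play_rows:
  rows:
    - {"grip": 200, "xyz": [0, 0, -0.15], "rotation": [0, 0, -0.145]}
    - {"grip": 200, "xyz": [0, 0, -0.15], "rotation": [0, 0, -0.145]}
    - {"grip": 200, "xyz": [0, 0, -0.15], "rotation": [0, 0, -0.145]}
    - {"grip": 200, "xyz": [0, 0, -0.15], "rotation": [0, 0, -0.145]}
    - {"grip": 200, "xyz": [0, 0, -0.15], "rotation": [0, 0, -0.145]}

```text
t: 23.35
ee_pos: [0.5497, -0.1284, 0.0691]
ee_rot: [[0.622, 0.783, 0.002], [0.783, -0.622, -0.0], [0.001, 0.002, -1.0]]
force: [3.3, -0.4, 0.1]
finger_gap: 0.0357
```

>>> play_rows:
  rows:
    - {"grip": 200, "xyz": [0, 0, -0.15], "rotation": [0, 0, -0.145]}
    - {"grip": 200, "xyz": [0, 0, -0.15], "rotation": [0, 0, -0.145]}
    - {"grip": 200, "xyz": [0, 0, -0.15], "rotation": [0, 0, -0.145]}
    - {"grip": 200, "xyz": [0, 0, -0.15], "rotation": [0, 0, -0.145]}
    - {"grip": 200, "xyz": [0, 0, -0.15], "rotation": [0, 0, -0.145]}

```text
t: 23.85
ee_pos: [0.5499, -0.1287, 0.0684]
ee_rot: [[0.985, 0.174, 0.003], [0.174, -0.985, -0.0], [0.002, 0.001, -1.0]]
force: [3.7, -1.9, -0.6]
finger_gap: 0.0354
```

>>> play_rows:
  rows:
    - {"grip": 200, "xyz": [0, 0, -0.15], "rotation": [0, 0, -0.145]}
    - {"grip": 200, "xyz": [0, 0, -0.15], "rotation": [0, 0, -0.145]}
    - {"grip": 200, "xyz": [0, 0, -0.15], "rotation": [0, 0, -0.145]}
    - {"grip": 200, "xyz": [0, 0, -0.15], "rotation": [0, 0, -0.145]}
    - {"grip": 200, "xyz": [0, 0, -0.15], "rotation": [0, 0, -0.145]}

```text
t: 24.35
ee_pos: [0.5499, -0.129, 0.0676]
ee_rot: [[0.852, -0.523, 0.003], [-0.523, -0.852, -0.001], [0.003, -0.001, -1.0]]
force: [4.1, -2.3, -1.3]
finger_gap: 0.0352
```

>>> play_rows:
  rows:
    - {"grip": 200, "xyz": [0, 0, -0.15], "rotation": [0, 0, -0.145]}
    - {"grip": 200, "xyz": [0, 0, -0.15], "rotation": [0, 0, -0.145]}
    - {"grip": 200, "xyz": [0, 0, -0.15], "rotation": [0, 0, -0.145]}
    - {"grip": 200, "xyz": [0, 0, -0.15], "rotation": [0, 0, -0.145]}
    - {"grip": 200, "xyz": [0, 0, 0], "rotation": [0, 0, 0]}

```text
t: 24.85
ee_pos: [0.5497, -0.1292, 0.067]
ee_rot: [[0.429, -0.903, 0.002], [-0.903, -0.429, -0.001], [0.002, -0.001, -1.0]]
force: [4.7, -4.5, -1.6]
finger_gap: 0.0353
```

```bash
python3 look.py 15 side 215 105 100 95 6
```

```text
24.9 [ 0.5497 -0.1293  0.067 ] [ 4.2 -3.2 -1. ] 0.0348 q7 -2.51 yaw -2.692615278468803
```

View pics/e15.png

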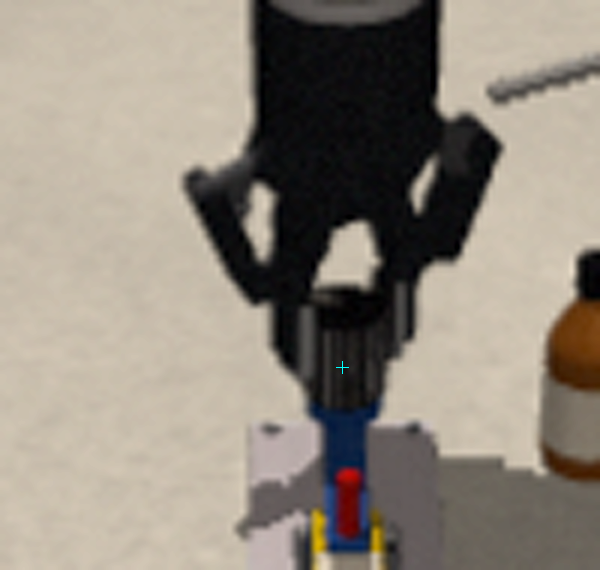

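>>> play_rows:
  rows:
    - {"grip": 100, "xyz": [0, 0, 0], "rotation": [0, 0, 0]}
    - {"grip": 100, "xyz": [0, 0, 0], "rotation": [0, 0, 0]}
    - {"grip": 100, "xyz": [0, 0, 0], "rotation": [0, 0, 0.145]}
    - {"grip": 100, "xyz": [0, 0, 0], "rotation": [0, 0, 0.145]}
    - {"grip": 100, "xyz": [0, 0, 0], "rotation": [0, 0, 0.145]}

```text
t: 25.4
ee_pos: [0.5482, -0.1281, 0.0664]
ee_rot: [[0.777, -0.629, -0.001], [-0.629, -0.777, 0.001], [-0.001, 0.0, -1.0]]
force: [-1.1, 0.4, -0.6]
finger_gap: 0.052
```

>>> play_rows:
  rows:
    - {"grip": 100, "xyz": [0, 0, 0], "rotation": [0, 0, 0.145]}
    - {"grip": 100, "xyz": [0, 0, 0], "rotation": [0, 0, 0.145]}
    - {"grip": 100, "xyz": [0, 0, 0], "rotation": [0, 0, 0.145]}
    - {"grip": 100, "xyz": [0, 0, 0], "rotation": [0, 0, 0.145]}
    - {"grip": 100, "xyz": [0, 0, 0], "rotation": [0, 0, 0.145]}

```text
t: 25.9
ee_pos: [0.5482, -0.1282, 0.0664]
ee_rot: [[0.999, 0.044, -0.001], [0.044, -0.999, 0.001], [-0.001, -0.001, -1.0]]
force: [-0.1, 0.0, 0.3]
finger_gap: 0.0518
```

>>> play_rows:
  rows:
    - {"grip": 100, "xyz": [0, 0, 0], "rotation": [0, 0, 0.145]}
    - {"grip": 100, "xyz": [0, 0, 0], "rotation": [0, 0, 0.145]}
    - {"grip": 100, "xyz": [0, 0, 0], "rotation": [0, 0, 0.145]}
    - {"grip": 100, "xyz": [0, 0, 0], "rotation": [0, 0, 0.145]}
    - {"grip": 100, "xyz": [0, 0, 0], "rotation": [0, 0, 0.145]}

```text
t: 26.4
ee_pos: [0.5482, -0.1282, 0.0664]
ee_rot: [[0.719, 0.695, -0.001], [0.695, -0.719, 0.001], [-0.0, -0.001, -1.0]]
force: [-0.1, -0.0, -0.1]
finger_gap: 0.052
```

>>> play_rows:
  rows:
    - {"grip": 100, "xyz": [0, 0, 0], "rotation": [0, 0, 0.145]}
    - {"grip": 100, "xyz": [0, 0, 0], "rotation": [0, 0, 0.145]}
    - {"grip": 100, "xyz": [0, 0, 0], "rotation": [0, 0, 0.145]}
    - {"grip": 100, "xyz": [0, 0, 0], "rotation": [0, 0, 0.145]}
    - {"grip": 100, "xyz": [0, 0, 0], "rotation": [0, 0, 0.145]}

```text
t: 26.9
ee_pos: [0.5482, -0.1283, 0.0665]
ee_rot: [[0.077, 0.997, -0.001], [0.997, -0.077, 0.0], [0.0, -0.001, -1.0]]
force: [0.9, 0.3, 0.2]
finger_gap: 0.0523
```

>>> play_rows:
  rows:
    - {"grip": 100, "xyz": [0, 0, 0], "rotation": [0, 0, 0.145]}
    - {"grip": 100, "xyz": [0, 0, 0], "rotation": [0, 0, 0.145]}
    - {"grip": 100, "xyz": [0, 0, 0], "rotation": [0, 0, 0.145]}
    - {"grip": 100, "xyz": [0, 0, 0], "rotation": [0, 0, 0.145]}
    - {"grip": 100, "xyz": [0, 0, 0], "rotation": [0, 0, 0.145]}

```text
t: 27.4
ee_pos: [0.5483, -0.1283, 0.0665]
ee_rot: [[-0.604, 0.797, -0.001], [0.797, 0.604, 0.0], [0.001, -0.001, -1.0]]
force: [0.7, 0.9, -0.5]
finger_gap: 0.0521
```

>>> play_rows:
  rows:
    - {"grip": 100, "xyz": [0, 0, 0], "rotation": [0, 0, 0.145]}
    - {"grip": 100, "xyz": [0, 0, 0], "rotation": [0, 0, 0.145]}
    - {"grip": 100, "xyz": [0, 0, 0], "rotation": [0, 0, 0.145]}
    - {"grip": 100, "xyz": [0, 0, 0], "rotation": [0, 0, 0]}
    - {"grip": 100, "xyz": [0, 0, 0], "rotation": [0, 0, 0]}

```text
t: 27.9
ee_pos: [0.5484, -0.1285, 0.0665]
ee_rot: [[-0.878, 0.479, -0.001], [0.479, 0.878, 0.0], [0.001, 0.0, -1.0]]
force: [0.4, 0.3, 0.1]
finger_gap: 0.0518
```

>>> play_rows:
  rows:
    - {"grip": 200, "xyz": [1, -0.3, 0], "rotation": [0, 0, 0]}
    - {"grip": 200, "xyz": [0, 0, 0], "rotation": [0, 0, 0]}
    - {"grip": 200, "xyz": [0, 0, 0], "rotation": [0, 0, 0]}
    - {"grip": 200, "xyz": [0, 0, 0], "rotation": [0, 0, 0]}
    - {"grip": 200, "xyz": [0, 0, -0.15], "rotation": [0, 0, -0.14]}

```text
t: 28.4
ee_pos: [0.5497, -0.129, 0.0666]
ee_rot: [[-0.804, 0.595, -0.0], [0.595, 0.804, -0.0], [0.0, -0.0, -1.0]]
force: [-1.9, 0.0, 2.2]
finger_gap: 0.0349
```

>>> play_rows:
  rows:
    - {"grip": 200, "xyz": [0, 0, -0.15], "rotation": [0, 0, -0.145]}
    - {"grip": 200, "xyz": [0, 0, -0.15], "rotation": [0, 0, -0.145]}
    - {"grip": 200, "xyz": [0, 0, -0.15], "rotation": [0, 0, -0.145]}
    - {"grip": 200, "xyz": [0, 0, -0.15], "rotation": [0, 0, -0.145]}
    - {"grip": 200, "xyz": [0, 0, -0.15], "rotation": [0, 0, -0.145]}

```text
t: 28.9
ee_pos: [0.5496, -0.1291, 0.0658]
ee_rot: [[-0.202, 0.979, -0.0], [0.979, 0.202, -0.0], [-0.0, -0.0, -1.0]]
force: [-2.0, -0.8, 2.5]
finger_gap: 0.0353
```

>>> play_rows:
  rows:
    - {"grip": 200, "xyz": [0, 0, -0.15], "rotation": [0, 0, -0.145]}
    - {"grip": 200, "xyz": [0, 0, -0.15], "rotation": [0, 0, -0.145]}
    - {"grip": 200, "xyz": [0, 0, -0.15], "rotation": [0, 0, -0.145]}
    - {"grip": 200, "xyz": [0, 0, -0.15], "rotation": [0, 0, -0.145]}
    - {"grip": 200, "xyz": [0, 0, -0.15], "rotation": [0, 0, -0.145]}

```text
t: 29.4
ee_pos: [0.5495, -0.129, 0.0651]
ee_rot: [[0.498, 0.867, -0.0], [0.867, -0.498, -0.0], [-0.0, -0.0, -1.0]]
force: [-1.7, 0.2, 1.5]
finger_gap: 0.0354
```

```bash
python3 - <<'E'
from workcell import bot
import numpy as np
x=bot.get_state();print(x['t'],x['ee_pos'],x['torque'],np.arctan2(x['ee_rot'][1][1],x['ee_rot'][0][1]))
E
```

```text
29.4 [ 0.54949773 -0.12904222  0.06505405] [-0.12203821  0.44378081  0.01635926] -0.5212238129789664
```

>>> play_rows:
  rows:
    - {"grip": 200, "xyz": [0, 0, -0.15], "rotation": [0, 0, -0.14]}
    - {"grip": 200, "xyz": [0, 0, -0.15], "rotation": [0, 0, -0.14]}
    - {"grip": 200, "xyz": [0, 0, -0.15], "rotation": [0, 0, -0.14]}
    - {"grip": 200, "xyz": [0, 0, -0.15], "rotation": [0, 0, -0.14]}
    - {"grip": 200, "xyz": [0, 0, -0.1], "rotation": [0, 0, -0.1]}

```text
t: 29.9
ee_pos: [0.5495, -0.1289, 0.0644]
ee_rot: [[0.925, 0.38, -0.0], [0.38, -0.925, -0.0], [-0.0, -0.0, -1.0]]
force: [-1.6, -0.6, 2.5]
finger_gap: 0.0352
```

```bash
cat > st.py <<'E'
from workcell import bot
import numpy as np
x=bot.get_state();print(x['t'],x['ee_pos'].round(4) if hasattr(x['ee_pos'],'round') else x['ee_pos'],np.round(x['force'],1),np.round(x['torque'],2),'q7',round(x['joints'][6],3),'yaw',np.arctan2(x['ee_rot'][1][1],x['ee_rot'][0][1]),'eff7',x['effort'][6])
E
python3 st.py
```

```text
29.9 [ 0.5495 -0.1289  0.0644] [-1.6 -0.6  2.5] [0.01 0.4  0.05] q7 -1.097 yaw -1.1807313156040682 eff7 1.2611252814531326
```

>>> play_rows:
  rows:
    - {"grip": 200, "xyz": [0, 0, -0.1], "rotation": [0, 0, -0.1]}
    - {"grip": 200, "xyz": [0, 0, -0.1], "rotation": [0, 0, -0.1]}
    - {"grip": 200, "xyz": [0, 0, -0.1], "rotation": [0, 0, -0.1]}
    - {"grip": 200, "xyz": [0, 0, -0.1], "rotation": [0, 0, -0.1]}
    - {"grip": 200, "xyz": [0, 0, 0], "rotation": [0, 0, 0]}

```text
t: 30.4
ee_pos: [0.5495, -0.1289, 0.0639]
ee_rot: [[1.0, -0.006, -0.0], [-0.006, -1.0, -0.0], [-0.0, 0.0, -1.0]]
force: [-1.8, -1.7, 1.6]
finger_gap: 0.0353
```

```bash
python3 st.py
```

```text
30.4 [ 0.5495 -0.1289  0.0639] [-1.8 -1.7  1.6] [-0.04  0.47 -0.04] q7 -1.466 yaw -1.5768181715550218 eff7 -1.6844292730093002
```

>>> play_rows:
  rows:
    - {"grip": 200, "xyz": [0, 0, -0.1], "rotation": [0, 0, -0.08]}
    - {"grip": 200, "xyz": [0, 0, -0.1], "rotation": [0, 0, -0.08]}
    - {"grip": 200, "xyz": [0, 0, -0.1], "rotation": [0, 0, -0.08]}
    - {"grip": 200, "xyz": [0, 0, 0], "rotation": [0, 0, 0]}
    - {"grip": 200, "xyz": [0, 0, 0], "rotation": [0, 0, 0]}

```text
t: 30.9
ee_pos: [0.5502, -0.1291, 0.0638]
ee_rot: [[0.971, -0.238, 0.001], [-0.238, -0.971, -0.001], [0.001, 0.0, -1.0]]
force: [2.1, -2.1, -0.4]
finger_gap: 0.0354
```

```bash
python3 st.py
```

```text
30.9 [ 0.5502 -0.1291  0.0638] [ 2.1 -2.1 -0.4] [-0.43 -0.38  0.29] q7 -1.685 yaw -1.810911601445624 eff7 -0.471076313406229
```

>>> play_rows:
  rows:
    - {"grip": 200, "xyz": [0, 0, -0.1], "rotation": [0, 0, -0.08]}
    - {"grip": 200, "xyz": [0, 0, -0.1], "rotation": [0, 0, -0.08]}
    - {"grip": 200, "xyz": [0, 0, -0.1], "rotation": [0, 0, -0.08]}
    - {"grip": 200, "xyz": [0, 0, 0], "rotation": [0, 0, 0]}
    - {"grip": 200, "xyz": [0, 0, 0], "rotation": [0, 0, 0]}

```text
t: 31.4
ee_pos: [0.5503, -0.1293, 0.0637]
ee_rot: [[0.887, -0.462, 0.001], [-0.462, -0.887, -0.001], [0.001, -0.0, -1.0]]
force: [2.1, -4.4, 2.4]
finger_gap: 0.0351
```

```bash
python3 look.py 16 side 215 105 100 95 6;python3 st.py
```

```text
31.45 [ 0.5503 -0.1293  0.0637] [ 3.  -3.7  2.3] 0.0348 q7 -1.91 yaw -2.051891210360041
31.45 [ 0.5503 -0.1293  0.0637] [ 3.  -3.7  2.3] [-0.73 -0.54  0.33] q7 -1.909 yaw -2.051891210360041 eff7 -0.35194083116948605
```

View pics/e16.png

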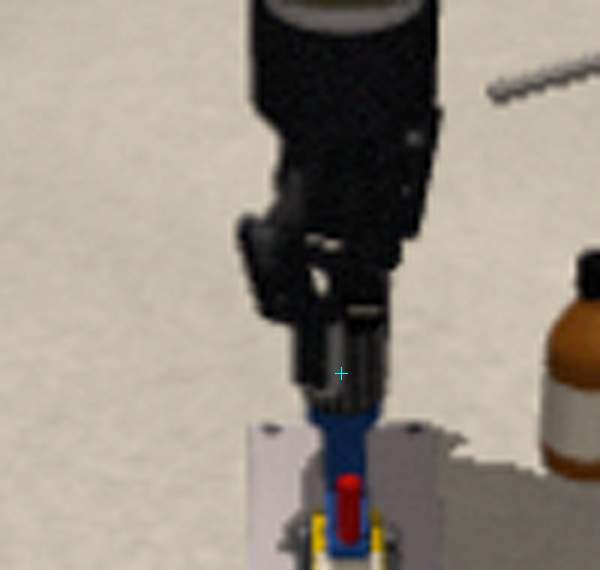

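The TCP stopped sinking (0.0639 to 0.0637 m over 0.48 rad) and the reaction torque jumped to 0.33 N m, so the screw is on its hard stop. The pin is still in line at (348,510). I'll release and rise.

>>> play_rows:
  rows:
    - {"grip": 100, "xyz": [0, 0, 0], "rotation": [0, 0, 0]}
    - {"grip": 100, "xyz": [0, 0, 0], "rotation": [0, 0, 0]}
    - {"grip": 100, "xyz": [0, 0, 10], "rotation": [0, 0, 0]}
    - {"grip": 100, "xyz": [0, 0, 35], "rotation": [0, 0, 0]}
    - {"grip": 100, "xyz": [0, 0, 45], "rotation": [0, 0, 0]}

```text
t: 31.95
ee_pos: [0.548, -0.1281, 0.1528]
ee_rot: [[0.885, -0.465, -0.005], [-0.465, -0.885, 0.001], [-0.005, 0.001, -1.0]]
force: [1.2, -0.5, -0.1]
finger_gap: 0.0524
```

>>> play_rows:
  rows:
    - {"grip": 100, "xyz": [0, 0, 45], "rotation": [0, 0, 0]}
    - {"grip": 100, "xyz": [0, -20, 20], "rotation": [0, 0, 0]}
    - {"grip": 100, "xyz": [0, -30, 0], "rotation": [0, 0, 0]}
    - {"grip": 100, "xyz": [0, 0, 0], "rotation": [0, 0, 0]}
    - {"grip": 100, "xyz": [0, 0, 0], "rotation": [0, 0, 0]}

```text
t: 32.45
ee_pos: [0.5493, -0.1793, 0.2186]
ee_rot: [[0.884, -0.467, -0.0], [-0.467, -0.884, 0.0], [-0.0, -0.0, -1.0]]
force: [-0.5, 1.2, 0.0]
finger_gap: 0.0522
```

```bash
python3 look.py 17 side 215 125 100 95 6;python3 st.py; python3 - <<'E'
from fit import *
f=[.5495,-.1348,1.6123]
for zz in(.0,.0119):
  for q in(0,.05):
    a=f[2]-q; print(zz,q,((proj('side',[[f[0]+.1*np.cos(a),f[1]+.1*np.sin(a),z-zz] for z in(.060,.088)])-[215,125]+.5)*6).round(1).tolist())
t=np.linspace(0,6.28,60)
for zt in(.106,.094,):
    V=np.array([(.5495+.018*np.cos(a),-.1295+.018*np.sin(a),z) for a in t for z in(zt,zt-.044)])
    q=(proj('side',V)-[215,125]+.5)*6; print(zt,q.min(0).round(1),q.max(0).round(1))
for n in(11,17):
    s=cv2.imread(f'pics/side{n}.png').astype(int).sum(2); print(s[144:180,272])
E
```

```text
32.5 [ 0.5495 -0.1781  0.2183] [ 0.4  0.8 -0.3] 0.0519 q7 -1.81 yaw -2.054507110978694
32.5 [ 0.5495 -0.1781  0.2183] [ 0.4  0.8 -0.3] [-0.   -0.04  0.  ] q7 -1.809 yaw -2.054507110978694 eff7 0.04481480922549963
0.0 0 [[347.8, 389.3], [348.2, 332.2]]
0.0 0.05 [[335.4, 389.2], [335.6, 332.1]]
0.0119 0 [[347.7, 413.0], [348.0, 356.7]]
0.0119 0.05 [[335.4, 412.9], [335.5, 356.6]]
0.106 [301.  148.2] [386. 280.]
0.094 [301.2 172.2] [385.7 303.3]
[350 353 359 361 356 209  57  23  90 178 128  47  21  43  40  42  31  35
  35  37  33  44  35  37  34  27  28  63 125 133 137 135 142 137 137 136]
[336 339 345 345 344 341 340 337 342 187  30  11  22   7   7   9  14  48
  61  64  54  58  62  55  63  52  62  56  58  60  47  63  68  60 120 130]
```

View pics/e17.png

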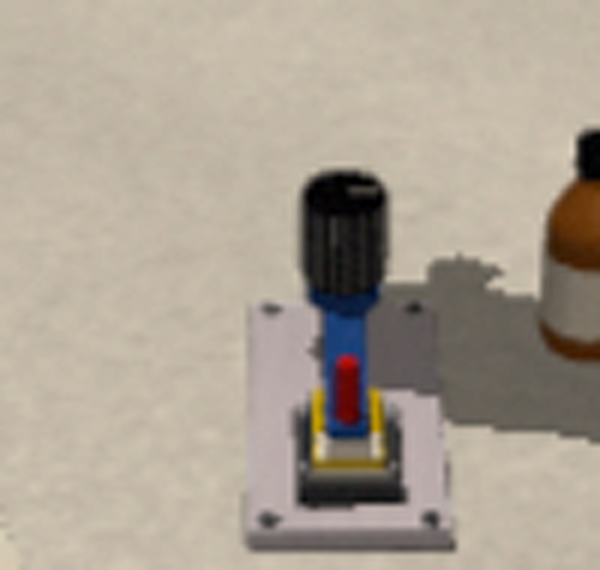

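The knob top dropped 4 px (row 149 to 153), which is the full ~12 mm. As a cross-check, I'll measure the turn from the white mark on the knob.

```bash
python3 - <<'E'
from fit import *
ims=[]
for n,z in((11,.1055),(17,.0942)):
    s=cv2.imread(f'pics/side{n}.png')
    g=np.linspace(-.022,.022,300); X,Y=np.meshgrid(g,-g)   # right=+x, up=+y
    P=np.c_[(.5495+X).ravel(),(-.1295+Y).ravel(),np.full(X.size,z)]
    uv=proj('side',P).reshape(300,300,2).astype(np.float32)
    r=cv2.remap(s,uv[:,:,0],uv[:,:,1],cv2.INTER_CUBIC); r=np.clip(r.astype(float)*2,0,255).astype(np.uint8)
    cv2.circle(r,(150,150),int(.018/.044*300),(0,255,0),1); ims.append(r)
cv2.imwrite('pics/k.png',np.hstack(ims))
E
```

```text
(no output)
```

View pics/k.png

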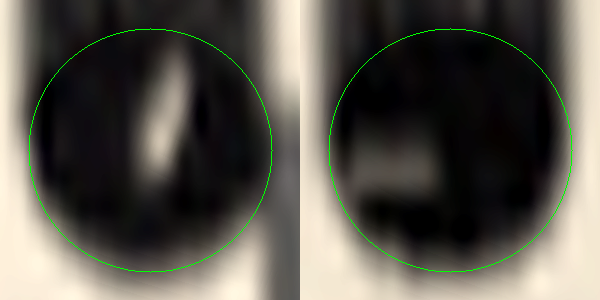

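Mark angle went from about 1.33 to 3.33 rad, which is 10.57 rad clockwise mod 2π. That fits the 11 rad stop with a start reading of about 0.4. I'll hand in.

```bash
python3 -c "
from workcell import bot
print(bot.sign_off())"
```

```text
the job is handed in; nothing more can be done
None
```

The yellow cassette is clamped in the nest, writing end away from the post, and I handed the job in at about 32.5 s. The hand-in gave no verdict, so this rests on my own checks.

**What I did:**
- I put the cassette in the nest and swung the strap against its stop with the jaws around the pin. The sideways force rose to about 6 N there.
- I screwed the thumbscrew down in three grips. At the end the knob stopped sinking and the torque jumped to about 0.3 N m.
- I let go and raised the gripper clear.

**Last checks:**
- **Cassette:** it looked seated on its expected outline before clamping, and still did under the strap afterwards.
- **Strap:** the pin lines up with the stop position to well within 0.05 rad.
- **Screw:** the knob dropped about 12 mm. Its white mark shows about 10.6 rad of turning, which with a start of about 0.4 rad agrees with the 11 rad stop.
- **Gripper:** it stands well above the fixture with no force on it.

**Disagreements and gaps:**
- **Cameras:** the two differed by about 6 mm in y. The post turned out about 5 mm from the side-camera estimate, and I corrected this from the grip forces. The cassette-to-nest offset agreed in both cameras.
- **Pad force:** I could not measure it directly.
- **Other items:** I did not re-measure the green and white cassettes or the slide box at the end. The bottle looked unmoved in the last side picture.

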